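# Zero the tare knob and present the sensor cover to its threaded holes

## Task

The torque-sensor unit is about to be closed: first turn its tare knob until the white pointer reads zero (the long red mark) and let go of the knob. Then pick up the aluminium cover plate by its handle and hold it level and still about one centimetre above the unit's flange, orange strip above orange strip, each hole straight over its threaded hole, so that a colleague can start the screws. Finish while still holding it there, clear of the unit: do not knock the cover against the unit, and leave the screwdriver, marker and beaker alone.

Things in the scene. Friction and masses are not known exactly. Their poses are not given: they have to be found in the camera images.
- sensor_unit: Low torque-sensor unit fixed to the bench: blue housing 110 x 190 mm, top deck 44 mm above the bench, upright, yaw varies. Origin at the centre of its underside; z up, x to its far side, y to its left. Left half of the deck (y>0): dark steel flange 106 x 106 mm with an open bay and four brass-rimmed threaded holes, an orange strip along its far (+x) edge beside the narrow pair of holes. Right half: white tare dial with the knob.
- flange_center (a point): Centre of the flange's top face (the middle of the bay), at x=0, y=+40, z=44 mm in the unit; axes as the unit's. The cover's origin belongs straight above this point with the axes of both parallel.
- thread0 (a point): Mouth of threaded hole 0 (6 mm) on the flange's top face, at x=-32, y=38 mm from flange_center along the unit's axes.
- thread1 (a point): Mouth of threaded hole 1 (6 mm) on the flange's top face, at x=-32, y=-38 mm from flange_center along the unit's axes.
- thread2 (a point): Mouth of threaded hole 2 (6 mm) on the flange's top face, at x=32, y=24 mm from flange_center along the unit's axes.
- thread3 (a point): Mouth of threaded hole 3 (6 mm) on the flange's top face, at x=32, y=-24 mm from flange_center along the unit's axes.
- tare_knob (a joint): Angle of the tare knob, rad: 0 = white pointer on the long red zero mark of the dial (it runs on over the deck), which points along the unit's +x; positive is counter-clockwise from above. It starts 0.6 to 1.3 rad counter-clockwise of zero; friction (0.04 N m) keeps it where it is left; stops at +-1.7.
- knob_grip (a point): Grip point of the tare knob, on its vertical axis at y=-54 mm in the unit, 72 mm above the bench. The black knob is an upright bar 38 mm long, 12 mm thick, whose top is 79.5 mm above the bench, on a round skirt of 18.5 mm radius that ends 52.5 mm above the bench. The point turns with the knob: x runs along the bar towards the white pointer end, z up.
- cover_plate: Loose aluminium cover plate 84 (x) x 100 (y) x 5 mm, 0.11 to 0.2 kg, lying flat on the bench, underside down, with four 7 mm through holes at x=-32, y=+-38 and x=+32, y=+-24 mm and an orange strip along its +x edge, beside the narrow pair of holes. Origin at the centre of its underside, z up. It fits the flange one way round only: orange strip above orange strip.
- cover_handle (a point): Grip point in the middle of the cover's black bow handle, 31 mm above the cover's underside, over its centre. The handle's bar is 58 mm long along the cover's y, 14 mm thick along x, and spans 26 to 38 mm above the underside, open below between its two posts; axes as the cover's.
- cover_hole0 (a point): Centre of cover hole 0 on the cover's underside, at x=-32, y=38 mm in the cover; belongs over thread0.
- cover_hole1 (a point): Centre of cover hole 1 on the cover's underside, at x=-32, y=-38 mm in the cover; belongs over thread1.
- cover_hole2 (a point): Centre of cover hole 2 on the cover's underside, at x=32, y=24 mm in the cover; belongs over thread2.
- cover_hole3 (a point): Centre of cover hole 3 on the cover's underside, at x=32, y=-24 mm in the cover; belongs over thread3.
- screwdriver: Bystander: screwdriver lying on the bench near the front edge, in front of the unit; leave it alone. Origin on its underside.
- marker: Bystander: black and white marker pen, 124 mm, lying near the front edge; leave it alone. Origin at its underside.
- beaker: Bystander: plastic beaker 65 mm wide, 76 mm tall, standing behind the work; leave it alone. Origin at the centre of its underside.
Things that resemble listed ones, but are neither listed nor needed, are in the scene too. What is shaped like the cover_plate but blue is not meant.

How it is judged:
On the way, in this order (a step that is already met when the one before it is completed fails the run):
1. the knob's pointer reads zero and the knob has been let go (value of joint tare_knob between -0.1 and 0.1 rad and contact force between the fingers and tare_knob below 0.1 N), for 0.2 s.
2. the cover is lifted clear of the bench, the knob still at zero (value of joint tare_knob between -0.1 and 0.1 rad and height (world z) of cover_plate above 0.03 m and contact force between cover_plate and the fingers above 0.5 N), for 0.2 s.
At the end, for the whole second after the job is handed in: The knob is within 0.1 rad of zero; the gripper alone carries the cover, its underside 4 to 20 mm above the flange, tilted less than 0.08 rad, each hole within 4 mm horizontally of its own threaded hole, nearly still (under 20 mm/s) and not touching the unit (value of joint tare_knob between -0.1 and 0.1 rad and horizontal distance between cover_hole0 and thread0 below 0.004 m and horizontal distance between cover_hole1 and thread1 below 0.004 m and horizontal distance between cover_hole2 and thread2 below 0.004 m and horizontal distance between cover_hole3 and thread3 below 0.004 m and z of cover_plate in the frame of flange_center between 0.004 and 0.02 m and angle between cover_plate's own z axis and vertical below 0.08 rad and contact force between cover_plate and sensor_unit below 0.3 N and contact force between cover_plate and the fingers above 0.5 N and linear speed of cover_plate below 0.02 m/s); the arm keeps its last pose, push and grip.
It fails at once if the cover is knocked against the unit (over 8 N) (contact force between cover_plate and sensor_unit above 8 N).
It fails at once if a bystander (screwdriver, marker, beaker) is moved by more than 20 mm (distance of any of screwdriver, marker, beaker from where it was at the start of the episode above 0.02 m).
It also fails if it takes over 54 s, if anything falls off the work surface, if the arm or the gripper's body presses on something with over 40 N, if the wrist force passes 120 N, or if a joint passes its speed limit or range.

## Robot

A 7-joint arm with a two-finger parallel gripper is mounted at the origin on a cart in front of the work surface, level with it; the furniture and walls round the work are solid. World frame = base frame: x ahead of the robot, y to its left, z up, the work surface at z = 0. Lengths are in m, angles in rad, forces in N, time in s.
With the tool pointing down it reaches from about 0.425 to 0.875 m from the base axis. Payload 4.7 kg.
Tool frame: the origin (TCP) lies midway between the tips of the shut fingers; the grasp point (between the pads) lies 19 mm behind it; y points along the fingers, z is the direction in which the jaws open and shut, and the axes are right-handed (so a half turn about y gives the same grasp; the last joint's range is limited). The gripper opens to 87 mm and grips with 3 to 60 N. Pads are 19 mm wide; open, the fingers measure 117 mm over their backs; the gripper's body (75 mm by 190 mm) begins 51 mm behind the grasp point.
Start: joints at [-1.174, 0.321, -0.07, 1.45, 0.023, 1.371, -0.057], TCP at [0.243, 0.603, 0.187] pointing down, gripper open.
Joint ranges: [-2.86, 2.86], [-0.3, 2.09], [-1.38, 1.24], [0.06, 2.45], [-1.56, 4.7], [0.09, 2.05], [-2.69, 2.69]. Speed limits (rad/s): [2.57, 2.57, 3.14, 3.14, 3.14, 3.14, 3.14].

## Interface

Orientations are given as a rotation vector (axis times angle).
In Python, from bench import ctrl gives the robot as it stands.
- The arm moves only by the tool play_rows, never from a script. Its arguments are lists of equal length, an entry for each row: "translation": the shift along the tool's x, y, z in mm, a list of three; "turn": the turn, a rotation vector about the tool's x, y, z in rad, a list of three; "fingers": the opening, from -1 (shut) to 1 (fully open), so that 0 is half open. In form: {"translation": [[dx, dy, dz], ...], "turn": [[wx, wy, wz], ...], "fingers": [fingers, ...]}. A call has exactly 10 rows; each row shifts and turns the commanded pose from where the row before left it, along the tool's axes as they then stand; what a row does not reach is not made up. A row lasts 1/12 s, in which the tool goes at most 41.7 mm and 7.16 degrees, less where a joint would pass 70% of its speed; a pose out of reach is approached as far as the arm can. A call with a gripper value outside its range is refused whole. The fingers move at their own pace and stop on an object; "grip_force" is the grip in N (left out, the last holds). Time passes only in rows, so rows that do not move let the fingers close, or fill a call up. It gives the time, the measured TCP pose, the force and the opening at its end, in the units of the state.
- ctrl.get_state(): the state, without advancing time (a new reading comes with each control period).
- ctrl.get_image(name): name is "side" or "top"; returns the picture (400x640x3 uint8, blue, green, red); there is no depth.
- ctrl.camera_info(name): a dict with "camera_matrix" (3x3 intrinsics, pixels), "R" (3x3) and "t" (3): a world point X has camera coordinates R X + t. Camera axes: x right, y down, z forward; pixel columns grow to the right and rows downward; lengths in m; the calibration is good to about 2 mm. A picture is of the moment at which its call begins. camera_info takes no time and is no camera call.
- ctrl.close_job(): hands the job in, once; it reports no verdict.
The state is a dict: "time": time; "joint_positions": joint angles; "qd": joint speeds; "joint_torque": joint torques, N m; "position": TCP position; "tool_rot": TCP orientation; "ft_force": force on the tool from outside, world axes, zero at the start; "torque": the same for the moment, N m; "grip_width": opening from 0.0 (shut) to 1.0 (fully open).
Only numpy, scipy, OpenCV 4.12 (cv2) and the standard library are available. Lean on these libraries where they do the work, as an engineer would, in place of code of your own. Each camera call takes 0.05 s, during which the arm holds its last target.

## Working session

There is one attempt and no reset: what is moved stays moved. The work goes in short steps, Python scripts to look and compute and a tool call to move; the robot and the scene stay as the last step left them, time stands still between calls to the robot, and variables do not carry over. Pictures are saved under pics/ and viewed, and the job is handed in when it is done.

Besides the shell and the picture viewer there is one more tool, called after "Call:" in YAML: its name, and indented under it one key for each argument. play_rows: Moves the arm, as the interface text tells. Its arguments: {"type":"object","properties":{"translation":{"type":"array"},"turn":{"type":"array"},"fingers":{"type":"array"},"grip_force":{"type":"number"}},"required":["translation","turn","fingers"]}

```bash
mkdir -p pics; ls
python3 - <<'E'
from bench import ctrl
import cv2,numpy as np
for n in("top","side"):
    im=ctrl.get_image(n);cv2.imwrite(f"pics/{n}0.png",im)
    c=ctrl.camera_info(n);print(n,c["camera_matrix"],c["R"],c["t"])
s=ctrl.get_state();print(s)
E
```

```text
pics
top [[479.16690803   0.         317.44726319]
 [  0.         479.16690803 202.29303391]
 [  0.           0.           1.        ]] [[ 0.09341683 -0.99562632  0.00123245]
 [-0.97506047 -0.09173735 -0.20209242]
 [ 0.20132159  0.01767712 -0.97936568]] [-0.13719577  0.56899581  1.05350216]
side [[385.00614943   0.         317.90117628]
 [  0.         385.00614943 198.97464136]
 [  0.           0.           1.        ]] [[-0.96345415  0.26785314  0.00328628]
 [ 0.23869936  0.86402779 -0.44325906]
 [-0.12156777 -0.42627535 -0.89638753]] [ 0.56255287 -0.03764498  1.21796439]
{'time': 0.1, 'joint_positions': array([-1.17391534,  0.32172294, -0.0700764 ,  1.45153884,  0.02263489,
        1.37079957, -0.05690147]), 'qd': array([ 0.00168508, -0.00343019,  0.00024147, -0.00196872,  0.00063281,
       -0.00141586,  0.00064903]), 'joint_torque': array([-5.70712709e-04, -4.92567408e+01, -4.05931827e-01, -3.13399565e+01,
       -6.42127614e-02,  3.94348183e-02,  5.33203502e-05]), 'position': array([0.24263733, 0.60242515, 0.18629483]), 'tool_rot': array([-1.55153378,  0.30050398, -0.30020121]), 'ft_force': array([-0.72715643,  0.75090826, -0.18891677]), 'torque': array([-0.02187186,  0.00713795,  0.00847917]), 'grip_width': 0.9972562481326193}
```

View pics/top0.png

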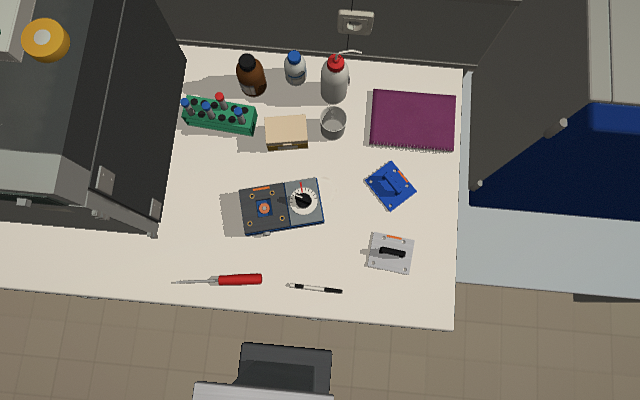

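View pics/side0.png

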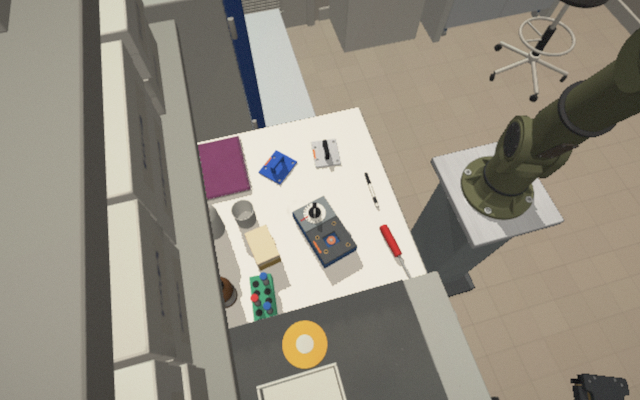

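The top view shows the unit at about (281,206), the aluminium plate at (390,252), the blue look-alike at (390,186), the screwdriver at (220,281), the marker at (315,288) and the beaker at (333,122). The light-grey plate with the black handle and orange strip fits the cover. I'll confirm it in enlarged crops.

Run:
```python
import cv2,numpy as np
a=cv2.imread("pics/top0.png")
c1=cv2.resize(a[165:245,225:335],None,fx=6,fy=6,interpolation=cv2.INTER_CUBIC)
c2=cv2.resize(a[215:285,350:430],None,fx=6,fy=6,interpolation=cv2.INTER_CUBIC)
cv2.imwrite("pics/unit.png",c1);cv2.imwrite("pics/cover.png",c2)
b=cv2.imread("pics/side0.png")
cv2.imwrite("pics/side_c.png",cv2.resize(b[125:275,270:400],None,fx=4,fy=4,interpolation=cv2.INTER_CUBIC))
```

```text
(no output)
```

View pics/unit.png

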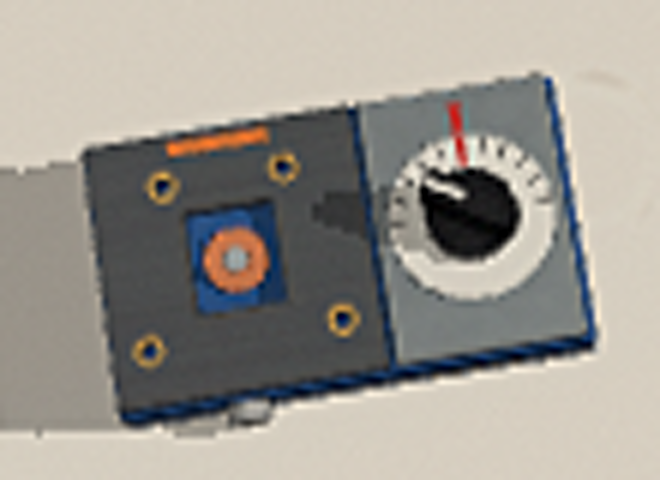

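View pics/cover.png

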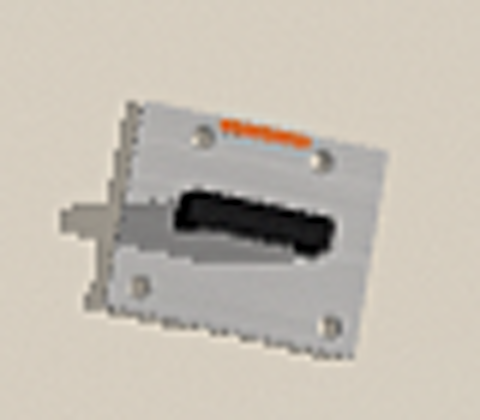

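View pics/side_c.png

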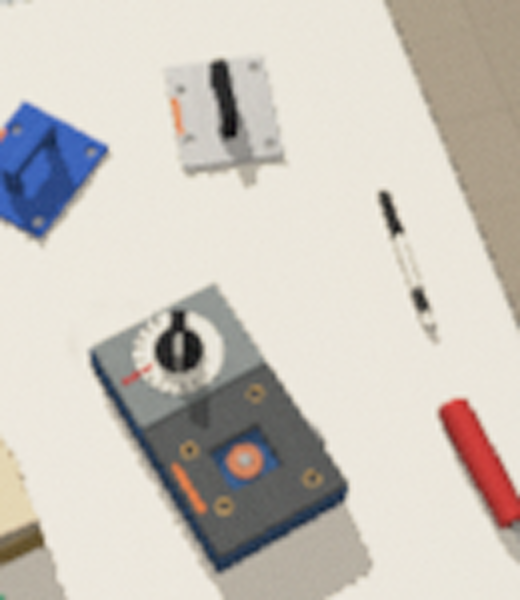

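```bash
cat > h.py <<'E'
import numpy as np
from bench import ctrl
from scipy.optimize import least_squares
from scipy.spatial.transform import Rotation as Ro
C={n:ctrl.camera_info(n) for n in("top","side")}
def ray(n,p,z):
    c=C[n];R=np.array(c["R"]);t=np.array(c["t"]);K=np.array(c["camera_matrix"])
    d=R.T@np.linalg.solve(K,[p[0],p[1],1.]);o=-R.T@t
    return o+d*(z-o[2])/d[2]
def proj(n,X):
    c=C[n];q=np.array(c["camera_matrix"])@(np.array(c["R"])@X+np.array(c["t"]));return q[:2]/q[2]
def crop(d,f,o): return (np.array(d,float)+.5)/f-.5+np.array(o)
H=np.array([[-.032,.038],[-.032,-.038],[.032,.024],[.032,-.024]])
def rigid(P,L=H):
    P=np.array(P)[:,:2];r=least_squares(lambda v:(np.c_[np.cos(v[2])*L[:,0]-np.sin(v[2])*L[:,1]+v[0],np.sin(v[2])*L[:,0]+np.cos(v[2])*L[:,1]+v[1]]-P).ravel(),[*P.mean(0),0])
    return r.x,np.abs(r.fun).max()
E
python3 - <<'E'
from h import *
T=lambda d:crop(d,6,(225,165));T2=lambda d:crop(d,6,(350,215));S=lambda d:crop(d,4,(270,125))
for nm,n,f,pts,z in [("unit","top",T,[(149,350),(343,319),(162,187),(283,167)],.044),("unit","side",S,[(312,478),(255,394),(224,506),(189,450)],.044),
 ("cov","top",T2,[(140,287),(331,327),(203,137),(321,160)],.005),("cov","side",S,[(274,143),(253,66),(188,140),(180,90)],.005)]:
    v,e=rigid([ray(n,f(p),z) for p in pts]);print(nm,n,v.round(4),e.round(4))
    if nm=="unit":
        c,s=np.cos(v[2]),np.sin(v[2]);k=np.array([v[0]+s*.094,v[1]-c*.094]);print(" knob",k.round(4),"top px",proj(n,[*k,.0795]), "skirt",proj(n,[*k,.0525]))
        for ang in (.6,.8,1.0,1.2):
            a=v[2]+ang;p=proj(n,np.array([k[0]+.019*np.cos(a),k[1]+.019*np.sin(a),.0795])) ;q=(p-( [225,165] if n=="top" else [270,125]))*(6 if n=="top" else 4)+ (2.5 if n=="top" else 1.5);print("  ",ang,q.round(0))
E
```

```text
unit top [0.5589 0.0415 0.2592] 0.0004
 knob [ 0.583  -0.0494] top px [302.7697263  197.47295046] skirt [303.10244405 199.92429835]
   0.6 [435. 162.]
   0.8 [428. 170.]
   1.0 [423. 178.]
   1.2 [420. 187.]
unit side [0.5577 0.0427 0.2635] 0.0009
 knob [ 0.5822 -0.0481] top px [314.0484513  207.59391618] skirt [314.10117562 211.51954372]
   0.6 [166. 354.]
   0.8 [171. 356.]
   1.0 [177. 356.]
   1.2 [182. 356.]
cov top [ 0.4852 -0.2684 -0.1061] 0.0004
cov side [ 0.4836 -0.2667 -0.0973] 0.0023
```

Run:
```python
import cv2
a=cv2.imread("pics/top0.png");b=cv2.imread("pics/side0.png")
x=cv2.resize(a[180:220,285:322],(555,600),interpolation=cv2.INTER_CUBIC)
cv2.imwrite("pics/knobt.png",x);cv2.imwrite("pics/knobs.png",cv2.resize(b[195:230,295:335],None,fx=15,fy=15,interpolation=cv2.INTER_CUBIC))
```

```text
(no output)
```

View pics/knobt.png

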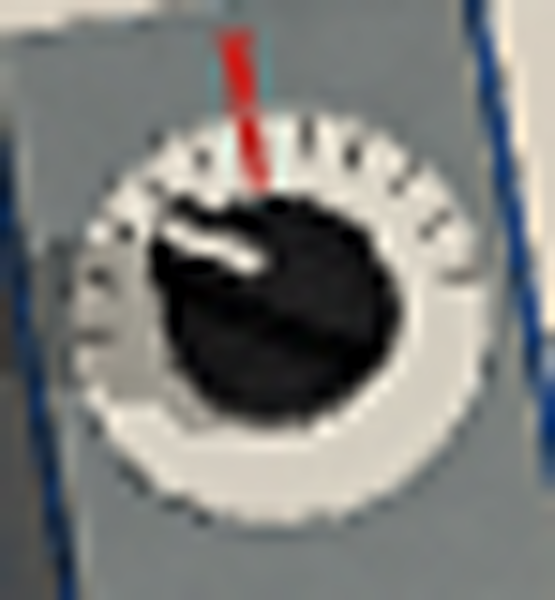

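View pics/knobs.png

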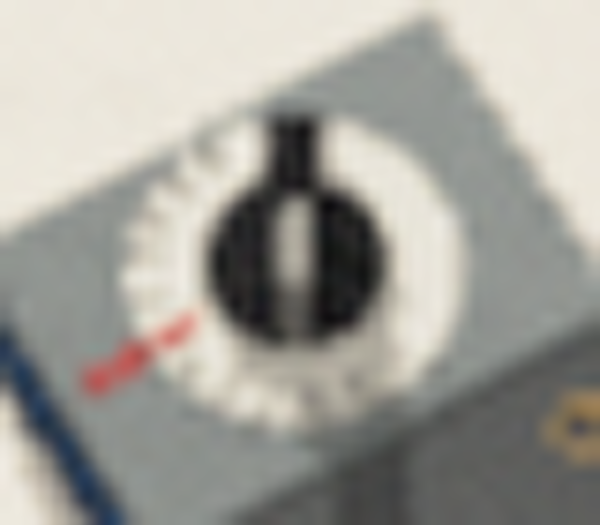

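Run:
```python
from h import *
for n,o,p,q,y in [("top",(285,180),(255,265),(165,225),.2592),("side",(295,195),(293,195),(298,320),.2635)]:
    a=ray(n,crop(p,15,o),.0795);b=ray(n,crop(q,15,o),.0795);d=b-a;print(n,a.round(4),b.round(4),np.arctan2(d[1],d[0]),np.arctan2(d[1],d[0])-.261)
s=ctrl.get_state();R=Ro.from_rotvec(s["tool_rot"]).as_matrix();print(R.round(3))
```

```text
top [ 0.5834 -0.0465  0.0795] [ 0.5883 -0.0323  0.0795] 1.2388608474099532 0.9778608474099532
side [ 0.5821 -0.0482  0.0795] [ 0.588  -0.023   0.0795] 1.3402742134196877 1.0792742134196875
[[ 0.928 -0.001  0.373]
 [-0.373 -0.002  0.928]
 [ 0.    -1.    -0.002]]
```

Run:
```python
from h import *
def tri(p,q):
    A=[];b=[]
    o=[];
    for n,x in(("top",p),("side",q)):
        u=ray(n,x,0);v=ray(n,x,1.);d=(v-u)/np.linalg.norm(v-u);M=np.eye(3)-np.outer(d,d);A.append(M);b.append(M@u)
    return np.linalg.lstsq(np.vstack(A),np.hstack(b),rcond=None)
for p,q in [((157,237),(410,280)),((157,237),(440,275)),((45,41),(305,343))]:
    r=tri(p,q);print(r[0].round(3),r[1])
for n,ps in {"top":[(157,237),(160,180),(100,230),(0,253),(453,330),(160,300),(0,285)],"side":[(425,275),(360,110)]}.items():
    for p in ps: print(n,p,ray(n,p,0).round(3),ray(n,p,.3).round(3),ray(n,p,.5).round(3))
```

```text
[0.441 0.234 0.196] [0.00028897]
[0.416 0.234 0.259] [0.0032332]
[0.699 0.34  0.49 ] [8.03063002e-08]
top (157, 237) [0.47  0.294 0.   ] [0.44 0.19 0.3 ] [0.42  0.121 0.5  ]
top (160, 180) [0.611 0.31  0.   ] [0.544 0.202 0.3  ] [0.5  0.13 0.5 ]
top (100, 230) [0.474 0.434 0.   ] [0.443 0.293 0.3  ] [0.422 0.2   0.5  ]
top (0, 253) [0.397 0.661 0.   ] [0.386 0.461 0.3  ] [0.379 0.328 0.5  ]
top (453, 330) [ 0.32  -0.423  0.   ] [ 0.329 -0.34   0.3  ] [ 0.335 -0.284  0.5  ]
top (160, 300) [0.324 0.263 0.   ] [0.332 0.168 0.3  ] [0.338 0.104 0.5  ]
top (0, 285) [0.323 0.644 0.   ] [0.331 0.449 0.3  ] [0.337 0.319 0.5  ]
side (425, 275) [0.325 0.203 0.   ] [0.43  0.259 0.3  ] [0.499 0.295 0.5  ]
side (360, 110) [ 0.318 -0.406  0.   ] [ 0.424 -0.18   0.3  ] [ 0.495 -0.03   0.5  ]
```

```bash
cat >> h.py <<'E'
def plan(wps):
    """wps: list of (x,y,z,zyaw,nrows); prints rows"""
    s=ctrl.get_state();p=np.array(s["position"]);R=Ro.from_rotvec(s["tool_rot"])
    M=R.as_matrix();print("t",s["time"],"pos",p.round(4),"zyaw",np.arctan2(M[1,2],M[0,2]).round(4),"tilt",M[:,1].round(4),"w",round(s["grip_width"],3))
    out=[];tu=[]
    cur=p
    for x,y,z,yaw,n in wps:
        Rt=Ro.from_matrix(np.array([[np.sin(yaw),0,np.cos(yaw)],[-np.cos(yaw),0,np.sin(yaw)],[0,-1,0]]))
        w=(R.inv()*Rt).as_rotvec()/n
        d=(np.array([x,y,z])-cur)/n
        for i in range(n):
            out.append([round(v,1) for v in (R.inv().apply(d)*1000)]);tu.append([round(v,4) for v in w]);R=R*Ro.from_rotvec(w)
        cur=np.array([x,y,z]);R=Rt
    for i in range(0,len(out),10): print(out[i:i+10],"\n",tu[i:i+10])
E
python3 - <<'E'
from h import *
plan([(.31,.33,.19,1.19,8),(.36,.235,.19,1.0,2),(.42,.12,.19,.4,5),(.52,.0,.16,-.28,5)])
E
```

```text
t 0.1 pos [0.2426 0.6024 0.1863] zyaw 1.188 tilt [-5.0e-04 -1.6e-03 -1.0e+00] w 0.997
[[np.float64(20.5), np.float64(-0.4), np.float64(-28.4)], [np.float64(20.5), np.float64(-0.4), np.float64(-28.4)], [np.float64(20.5), np.float64(-0.4), np.float64(-28.5)], [np.float64(20.5), np.float64(-0.4), np.float64(-28.5)], [np.float64(20.5), np.float64(-0.4), np.float64(-28.5)], [np.float64(20.5), np.float64(-0.4), np.float64(-28.5)], [np.float64(20.5), np.float64(-0.5), np.float64(-28.5)], [np.float64(20.5), np.float64(-0.5), np.float64(-28.5)], [np.float64(40.9), np.float64(0.0), np.float64(-34.8)], [np.float64(44.0), np.float64(0.0), np.float64(-30.8)]] 
 [[np.float64(0.0002), np.float64(-0.0002), np.float64(0.0)], [np.float64(0.0002), np.float64(-0.0002), np.float64(0.0)], [np.float64(0.0002), np.float64(-0.0002), np.float64(0.0)], [np.float64(0.0002), np.float64(-0.0002), np.float64(0.0)], [np.float64(0.0002), np.float64(-0.0002), np.float64(0.0)], [np.float64(0.0002), np.float64(-0.0002), np.float64(0.0)], [np.float64(0.0002), np.float64(-0.0002), np.float64(0.0)], [np.float64(0.0002), n
[... 557 characters left out ...]
float64(6.0), np.float64(16.8)], [np.float64(23.8), np.float64(6.0), np.float64(20.2)], [np.float64(20.9), np.float64(6.0), np.float64(23.2)]] 
 [[np.float64(0.0), np.float64(0.12), np.float64(0.0)], [np.float64(0.0), np.float64(0.12), np.float64(0.0)], [np.float64(0.0), np.float64(0.12), np.float64(0.0)], [np.float64(0.0), np.float64(0.12), np.float64(0.0)], [np.float64(0.0), np.float64(0.12), np.float64(0.0)], [np.float64(-0.0), np.float64(0.136), np.float64(-0.0)], [np.float64(-0.0), np.float64(0.136), np.float64(-0.0)], [np.float64(-0.0), np.float64(0.136), np.float64(-0.0)], [np.float64(-0.0), np.float64(0.136), np.float64(-0.0)], [np.float64(-0.0), np.float64(0.136), np.float64(-0.0)]]
```

Call:
play_rows:
  translation:
    - [20, 0, -28]
    - [20, 0, -28]
    - [20, 0, -28]
    - [20, 0, -28]
    - [20, 0, -28]
    - [20, 0, -28]
    - [20, 0, -28]
    - [20, 0, -28]
    - [25, 0, -22]
    - [25, 0, -22]
  turn:
    - [0, 0, 0]
    - [0, 0, 0]
    - [0, 0, 0]
    - [0, 0, 0]
    - [0, 0, 0]
    - [0, 0, 0]
    - [0, 0, 0]
    - [0, 0, 0]
    - [0, 0, 0]
    - [0, 0, 0]
  fingers: [0.5, 0.5, 0.5, 0.5, 0.5, 0.5, 0.5, 0.5, 0.5, 0.5]

```text
time: 0.93
position: [0.3374, 0.2741, 0.1871]
tool_rot: [-1.55, 0.3, -0.3]
ft_force: [0.3, 0.5, -0.6]
grip_width: 0.752
```

```bash
sed -i 's/round(v,1) for/float(round(v,1)) for/;s/round(v,4) for/float(round(v,4)) for/' h.py
python3 - <<'E'
from h import *
plan([(.42,.12,.19,.55,6),(.50,.03,.19,.1,4),(.582,-.049,.16,-.28,6)])
E
```

```text
t 0.9333 pos [0.3374 0.2741 0.1871] zyaw 1.1886 tilt [-1.e-04  2.e-04 -1.e+00] w 0.752
[[22.4, -0.5, -18.7], [24.2, -0.5, -16.2], [25.8, -0.5, -13.6], [27.1, -0.5, -10.7], [28.1, -0.5, -7.8], [28.7, -0.5, -4.8], [29.6, 0.0, 5.3], [28.9, 0.0, 8.6], [27.7, 0.0, 11.8], [26.2, 0.0, 14.8]] 
 [[-0.0, 0.1064, -0.0], [-0.0, 0.1064, -0.0], [-0.0, 0.1064, -0.0], [-0.0, 0.1064, -0.0], [-0.0, 0.1064, -0.0], [-0.0, 0.1064, -0.0], [0.0, 0.1125, 0.0], [0.0, 0.1125, 0.0], [0.0, 0.1125, 0.0], [0.0, 0.1125, 0.0]]
[[14.5, 5.0, 12.3], [13.7, 5.0, 13.2], [12.8, 5.0, 14.0], [11.9, 5.0, 14.8], [10.9, 5.0, 15.5], [9.9, 5.0, 16.2]] 
 [[-0.0, 0.0633, -0.0], [-0.0, 0.0633, -0.0], [-0.0, 0.0633, -0.0], [-0.0, 0.0633, -0.0], [-0.0, 0.0633, -0.0], [-0.0, 0.0633, -0.0]]
```

Call:
play_rows:
  translation:
    - [22.5, 0, -18.5]
    - [24, 0, -16]
    - [26, 0, -13.5]
    - [27, 0, -10.5]
    - [28, 0, -8]
    - [28.5, 0, -5]
    - [29.5, 0, 5]
    - [29, 0, 8.5]
    - [27.5, 0, 12]
    - [26, 0, 15]
  turn:
    - [0, 0.106, 0]
    - [0, 0.106, 0]
    - [0, 0.106, 0]
    - [0, 0.106, 0]
    - [0, 0.106, 0]
    - [0, 0.106, 0]
    - [0, 0.112, 0]
    - [0, 0.112, 0]
    - [0, 0.112, 0]
    - [0, 0.112, 0]
  fingers: [0.5, 0.5, 0.3, 0.3, 0.3, 0.3, 0.3, 0.3, 0.3, 0.3]

```text
time: 1.77
position: [0.5007, 0.0316, 0.1871]
tool_rot: [-1.254, 1.137, -1.136]
ft_force: [0.2, 1.2, 0.7]
grip_width: 0.649
```

Run:
```python
from h import *
plan([(.582,-.049,.14,-.28,7),(.582,-.049,.10,-.28,3)])
```

```text
t 1.7667 pos [0.5007 0.0316 0.1871] zyaw 0.0984 tilt [-2.e-04  2.e-04 -1.e+00] w 0.649
[[12.6, 6.7, 10.4], [12.0, 6.7, 11.1], [11.4, 6.7, 11.7], [10.8, 6.7, 12.3], [10.1, 6.7, 12.9], [9.4, 6.7, 13.4], [8.6, 6.7, 13.9], [0.0, 13.3, 0.0], [0.0, 13.3, 0.0], [0.0, 13.3, 0.0]] 
 [[0.0, 0.0541, -0.0], [0.0, 0.0541, -0.0], [0.0, 0.0541, -0.0], [0.0, 0.0541, -0.0], [0.0, 0.0541, -0.0], [0.0, 0.0541, -0.0], [0.0, 0.0541, -0.0], [0.0, 0.0, 0.0], [0.0, 0.0, 0.0], [0.0, 0.0, 0.0]]
```

Call:
play_rows:
  translation:
    - [12.5, 6.5, 10.5]
    - [12, 6.5, 11]
    - [11.5, 6.5, 11.5]
    - [11, 6.5, 12.5]
    - [10, 7, 13]
    - [9.5, 7, 13.5]
    - [8.5, 7, 14]
    - [0, 13, 0]
    - [0, 13, 0]
    - [0, 13, 0]
  turn:
    - [0, 0.054, 0]
    - [0, 0.054, 0]
    - [0, 0.054, 0]
    - [0, 0.054, 0]
    - [0, 0.054, 0]
    - [0, 0.054, 0]
    - [0, 0.054, 0]
    - [0, 0, 0]
    - [0, 0, 0]
    - [0, 0, 0]
  fingers: [0.3, 0.3, 0.3, 0.3, 0.3, 0.3, 0.3, 0.3, 0.3, 0.3]

```text
time: 2.6
position: [0.5813, -0.0465, 0.0995]
tool_rot: [-1.069, 1.409, -1.406]
ft_force: [0.4, -0.7, 0.0]
grip_width: 0.653
```

Run:
```python
from h import *
import cv2
b=ctrl.get_image("side");a=ctrl.get_image("top")
x=cv2.resize(b[150:290,250:390],None,fx=4,fy=4);y=cv2.resize(a[130:270,230:370],None,fx=2,fy=4)
cv2.imwrite("pics/k1.png",np.hstack([x[:,:520],y]))
plan([(.582,-.049,.056,-.28,4)])
```

```text
t 2.7 pos [ 0.5794 -0.046   0.098 ] zyaw -0.2719 tilt [-5.8e-03  5.0e-04 -1.0e+00] w 0.646
[[0.5, 10.5, 0.9], [0.5, 10.5, 0.9], [0.5, 10.5, 0.9], [0.5, 10.5, 0.8]] 
 [[0.0014, 0.002, 0.0003], [0.0014, 0.002, 0.0003], [0.0014, 0.002, 0.0003], [0.0014, 0.002, 0.0003]]
```

View pics/k1.png

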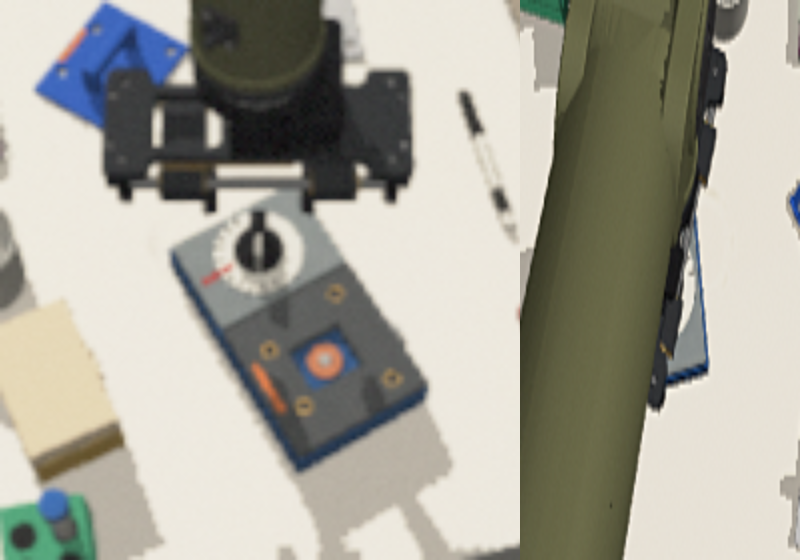

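Run:
```python
from h import *
for z in (.0795,.098,.12,.15,.18): print(z,(proj("side",np.array([.5794,-.046,z]))-[250,150])*4)
```

```text
0.0795 [260.73834798 231.97673892]
0.098 [260.65813691 220.83019446]
0.12 [260.55948259 207.12068071]
0.15 [260.41888173 187.5820599 ]
0.18 [260.27076242 166.99863474]
```

Call:
play_rows:
  translation:
    - [0.5, 10, 0.8]
    - [0.5, 10, 0.8]
    - [0.5, 10, 0.8]
    - [0.5, 10, 0.8]
    - [0, 0, 0]
    - [0, 0, 0]
    - [0, 0, 0]
    - [0, 0, 0]
    - [0, 0, 0]
    - [0, 0, 0]
  turn:
    - [0, 0.002, 0]
    - [0, 0.002, 0]
    - [0, 0.002, 0]
    - [0, 0.002, 0]
    - [0, 0, 0]
    - [0, 0, 0]
    - [0, 0, 0]
    - [0, 0, 0]
    - [0, 0, 0]
    - [0, 0, 0]
  fingers: [0.3, 0.3, 0.3, 0.3, 0.3, 0.3, 0.3, 0.3, 0.3, 0.3]

```text
time: 3.53
position: [0.5851, -0.0502, 0.0618]
tool_rot: [-1.061, 1.413, -1.414]
ft_force: [0.8, -0.6, -1.0]
grip_width: 0.649
```

Run:
```python
from h import *
import cv2
b=ctrl.get_image("side")
x=cv2.resize(b[170:260,270:370],None,fx=6,fy=6,interpolation=cv2.INTER_CUBIC)
cv2.imwrite("pics/k2.png",x)
plan([(.582,-.049,.056,-.28,4)]);print(ctrl.get_state()["joint_positions"])
```

```text
t 3.5833 pos [ 0.5851 -0.0501  0.0617] zyaw -0.2819 tilt [ 7.e-04  2.e-04 -1.e+00] w 0.648
[[-0.1, 1.4, -0.8], [-0.1, 1.4, -0.8], [-0.1, 1.4, -0.8], [-0.1, 1.4, -0.8]] 
 [[-0.0002, -0.0005, -0.0001], [-0.0002, -0.0005, -0.0001], [-0.0002, -0.0005, -0.0001], [-0.0002, -0.0005, -0.0001]]
[-0.42211374  0.30754117  0.54555539  1.77984352 -0.17729337  1.1023075
 -0.09891334]
```

View pics/k2.png

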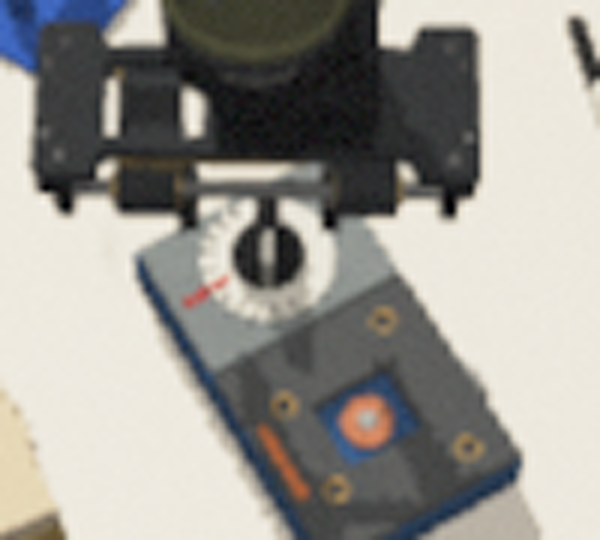

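Run:
```python
from h import *
p=np.array([.5851,-.0501,.0617]);zz=np.array([np.cos(-.28),np.sin(-.28),0])
for k in (0,.019,.04,.07):
  for w in (-.028,0,.028): print(k,w,((proj("side",p+zz*w+[0,0,k])-[270,170])*6).round())
```

```text
0 -0.028 [316. 240.]
0 0 [258. 239.]
0 0.028 [199. 238.]
0.019 -0.028 [316. 223.]
0.019 0 [257. 222.]
0.019 0.028 [198. 222.]
0.04 -0.028 [317. 204.]
0.04 0 [257. 203.]
0.04 0.028 [197. 203.]
0.07 -0.028 [318. 175.]
0.07 0 [256. 175.]
0.07 0.028 [195. 174.]
```

Call:
play_rows:
  translation:
    - [0, 1.4, -0.8]
    - [0, 1.4, -0.8]
    - [0, 1.4, -0.8]
    - [0, 1.3, -0.5]
    - [0, 0, 0]
    - [0, 0, 0]
    - [0, 0, 0]
    - [0, 0, 0]
    - [0, 0, 0]
    - [0, 0, 0]
  turn:
    - [0, 0, 0]
    - [0, 0, 0]
    - [0, 0, 0]
    - [0, 0, 0]
    - [0, 0, 0]
    - [0, 0, 0]
    - [0, 0, 0]
    - [0, 0, 0]
    - [0, 0, 0]
    - [0, 0, 0]
  fingers: [0.3, 0.3, 0.3, 0.3, -0.2, -0.4, -0.6, -0.8, -0.8, -0.8]
  grip_force: 12

```text
time: 4.42
position: [0.5821, -0.0494, 0.0558]
tool_rot: [-1.062, 1.414, -1.414]
ft_force: [0.6, 0.3, 0.9]
grip_width: 0.283
```

Call:
play_rows:
  translation:
    - [0, 0, 0]
    - [0, 0, 0]
    - [0, 0, 0]
    - [0, 0, 0]
    - [0, 0, 0]
    - [0, 0, 0]
    - [0, 0, 0]
    - [0, 0, 0]
    - [0, 0, 0]
    - [0, 0, 0]
  turn:
    - [0, 0, 0]
    - [0, 0, 0]
    - [0, 0, 0]
    - [0, 0, 0]
    - [0, 0, 0]
    - [0, 0, 0]
    - [0, 0, 0]
    - [0, 0, 0]
    - [0, 0, 0]
    - [0, 0, 0]
  fingers: [-1, -1, -1, -1, -1, -1, -1, -1, -1, -1]
  grip_force: 15

```text
time: 5.25
position: [0.582, -0.0494, 0.0558]
tool_rot: [-1.062, 1.414, -1.414]
ft_force: [-0.2, 0.7, -0.5]
grip_width: 0.008
```

Run:
```python
from h import *
import cv2
b=ctrl.get_image("side")
x=cv2.resize(b[170:260,270:370],None,fx=6,fy=6,interpolation=cv2.INTER_CUBIC)
cv2.imwrite("pics/k3.png",x)
plan([(.582,-.049,.056,-1.31,10)]);s=ctrl.get_state();print(s["ft_force"],s["torque"])
```

```text
t 5.3 pos [ 0.582  -0.0494  0.0558] zyaw -0.282 tilt [ 1.e-04  0.e+00 -1.e+00] w 0.004
[[-0.0, -0.0, -0.0], [-0.0, -0.0, -0.0], [-0.0, -0.0, -0.0], [-0.0, -0.0, -0.0], [-0.0, -0.0, -0.0], [-0.0, -0.0, -0.0], [-0.0, -0.0, -0.0], [-0.0, -0.0, -0.0], [-0.0, -0.0, -0.0], [-0.0, -0.0, -0.0]] 
 [[-0.0, 0.1028, -0.0], [-0.0, 0.1028, -0.0], [-0.0, 0.1028, -0.0], [-0.0, 0.1028, -0.0], [-0.0, 0.1028, -0.0], [-0.0, 0.1028, -0.0], [-0.0, 0.1028, -0.0], [-0.0, 0.1028, -0.0], [-0.0, 0.1028, -0.0], [-0.0, 0.1028, -0.0]]
[-0.11772757 -0.41470891 -0.15172025] [-0.05225153  0.0700281  -0.01082837]
```

View pics/k3.png

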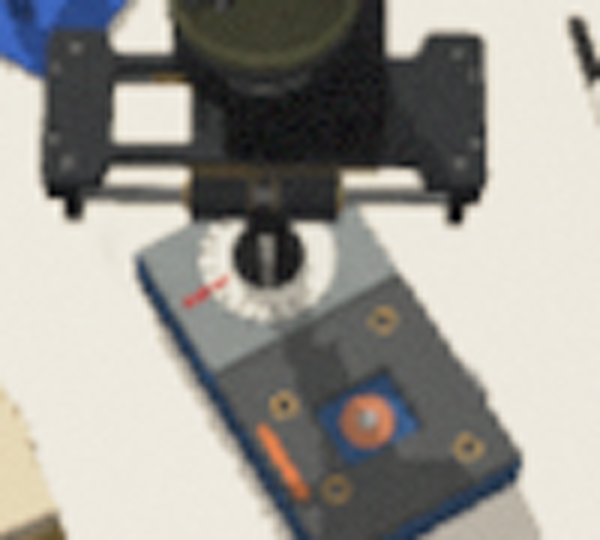

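The fingers shut completely (width 0.004), so they missed the bar even though the TCP reads right. I'll look at both views.

Run:
```python
from h import *
import cv2
a=ctrl.get_image("top")
x=cv2.resize(a[120:260,240:360],None,fx=4,fy=4,interpolation=cv2.INTER_CUBIC)
cv2.imwrite("pics/k4.png",x)
b=ctrl.get_image("side")
cv2.imwrite("pics/k4s.png",cv2.resize(b[190:220,290:340],None,fx=15,fy=15,interpolation=cv2.INTER_CUBIC))
p=np.array([.582,-.0494,.0558]);xx=np.array([np.sin(-.28),-np.cos(-.28),0])
for k in (0,.019,.05,.07): print(((proj("top",p+[0,0,k])-[240,120])*4).round(),((proj("side",p+[0,0,k])-[290,190])*15).round())
```

```text
[252. 320.] [361. 309.]
[251. 313.] [360. 268.]
[250. 302.] [359. 198.]
[248. 294.] [358. 150.]
```

View pics/k4.png

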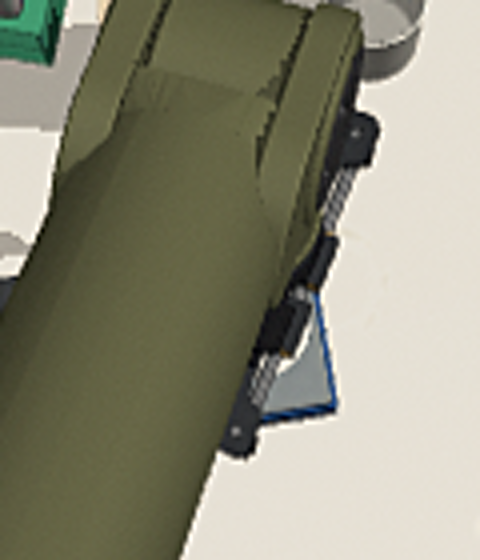

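View pics/k4s.png

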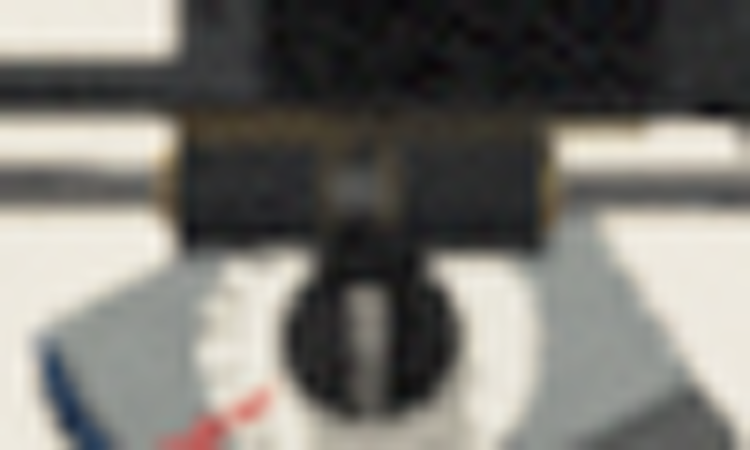

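Call:
play_rows:
  translation:
    - [0, -15, 0]
    - [0, -15, 0]
    - [0, -15, 0]
    - [0, -15, 0]
    - [0, -15, 0]
    - [0, 0, 0]
    - [0, 0, 0]
    - [0, 0, 0]
    - [0, 0, 0]
    - [0, 0, 0]
  turn:
    - [0, 0, 0]
    - [0, 0, 0]
    - [0, 0, 0]
    - [0, 0, 0]
    - [0, 0, 0]
    - [0, 0, 0]
    - [0, 0, 0]
    - [0, 0, 0]
    - [0, 0, 0]
    - [0, 0, 0]
  fingers: [-1, -1, -1, -1, -1, 0, 0, 0, 0, 0]

```text
time: 6.23
position: [0.5812, -0.0494, 0.1296]
tool_rot: [-1.064, 1.415, -1.413]
ft_force: [1.4, 0.0, -0.9]
grip_width: 0.301
```

Run:
```python
from h import *
import cv2
b=ctrl.get_image("side");a=ctrl.get_image("top")
s=ctrl.get_state();p=s["position"];print(p,s["grip_width"])
cv2.imwrite("pics/k5.png",cv2.resize(b[150:250,260:380],None,fx=6,fy=6,interpolation=cv2.INTER_CUBIC))
cv2.imwrite("pics/k5t.png",cv2.resize(a[110:260,250:370],None,fx=4,fy=4,interpolation=cv2.INTER_CUBIC))
for k in (0,.019,.05,.07): print(((proj("side",p+[0,0,k])-[260,150])*6).round(),((proj("top",p+[0,0,k])-[250,110])*4).round())
```

```text
[ 0.58153164 -0.04941751  0.12997061] 0.38736040183381565
[324. 296.] [208. 333.]
[324. 277.] [207. 325.]
[324. 245.] [205. 312.]
[323. 223.] [204. 302.]
```

View pics/k5.png

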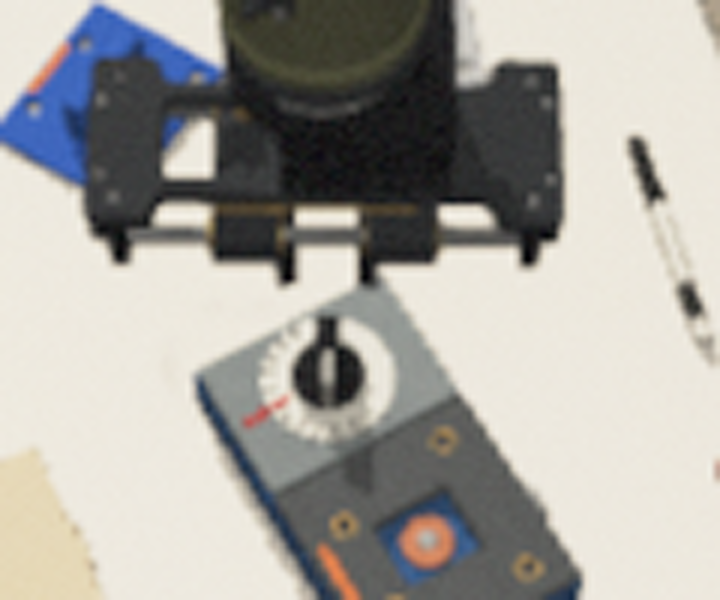

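View pics/k5t.png

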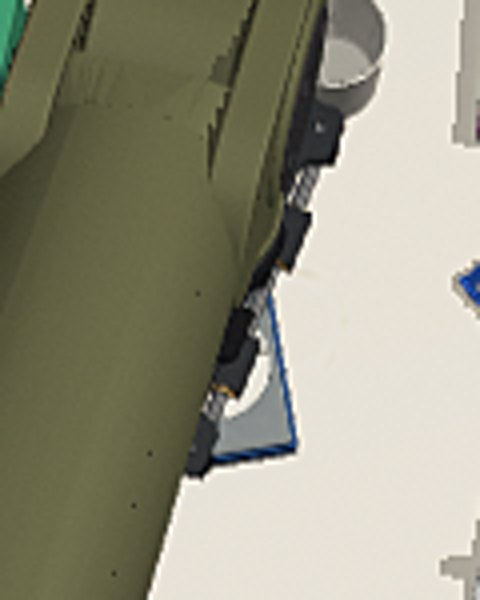

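```bash
cat >> h.py <<'E'
def tri(p,q):
    A=[];b=[]
    for n,x in(("top",p),("side",q)):
        u=ray(n,x,0);v=ray(n,x,1.);d=(v-u)/np.linalg.norm(v-u);M=np.eye(3)-np.outer(d,d);A.append(M);b.append(M@u)
    r=np.linalg.lstsq(np.vstack(A),np.hstack(b),rcond=None);return r[0].round(4),np.sqrt(r[1])
E
python3 - <<'E'
from h import *
s=ctrl.get_state();p=s["position"];R=Ro.from_rotvec(s["tool_rot"])
for q in [(118,75),(103,97),(100,190)]:
    X,e=tri(crop((320,127),4,(250,110)),crop(q,6,(260,150)));print(X,e,R.inv().apply(X-p).round(4))
E
```

```text
[ 0.6546 -0.0993  0.276 ] [0.00021122] [ 0.0276 -0.1461  0.0839]
[ 0.6611 -0.0998  0.2601] [0.00140862] [ 0.0263 -0.1302  0.0903]
[ 0.6755 -0.0959  0.2005] [0.00824682] [ 0.0185 -0.0706  0.1031]
```

Run:
```python
from h import *
s=ctrl.get_state();p=s["position"];R=Ro.from_rotvec(s["tool_rot"])
for t in [(-.0276,-.146,.0839),(.0276,-.146,.0839),(-.0375,-.146,.095),(-.0375,-.07,.095),(-.0095,0,.017),(.0095,0,.017),(-.0095,-.02,.017),(-.0095,-.05,.017),(-.0375,-.07,0),(0,0,.017),(0,-.07,.017)]:
    print(t,((proj("side",p+R.apply(t))-[260,150])*6).round())
```

```text
(-0.0276, -0.146, 0.0839) [107. 192.]
(0.0276, -0.146, 0.0839) [115.  73.]
(-0.0375, -0.146, 0.095) [ 78. 214.]
(-0.0375, -0.07, 0.095) [ 96. 300.]
(-0.0095, 0, 0.017) [286. 314.]
(0.0095, 0, 0.017) [287. 277.]
(-0.0095, -0.02, 0.017) [286. 295.]
(-0.0095, -0.05, 0.017) [284. 264.]
(-0.0375, -0.07, 0) [322. 302.]
(0, 0, 0.017) [287. 295.]
(0, -0.07, 0.017) [283. 223.]
```

Both views show the tips about 5–6 px short of where the TCP projects, so they end roughly 30 mm above it. That explains closing above the bar. I'll go lower in stages and use the width and force readings to test this.

Call:
play_rows:
  translation:
    - [0, 16, 0]
    - [0, 16, 0]
    - [0, 16, 0]
    - [0, 16, 0]
    - [0, 10, 0]
    - [0, 9.5, 0]
    - [0, 0, 0]
    - [0, 0, 0]
    - [0, 0, 0]
    - [0, 0, 0]
  turn:
    - [0, 0, 0]
    - [0, 0, 0]
    - [0, 0, 0]
    - [0, 0, 0]
    - [0, 0, 0]
    - [0, 0, 0]
    - [0, 0, 0]
    - [0, 0, 0]
    - [0, 0, 0]
    - [0, 0, 0]
  fingers: [0.3, 0.3, 0.3, 0.3, 0.3, 0.3, 0.3, 0.3, 0.3, 0.3]
  grip_force: 10

```text
time: 7.17
position: [0.5829, -0.0495, 0.0483]
tool_rot: [-1.061, 1.413, -1.414]
ft_force: [-0.3, -0.9, 1.0]
grip_width: 0.651
```

Run:
```python
from h import *
import cv2
b=ctrl.get_image("side")
s=ctrl.get_state();p=s["position"];print(p,s["grip_width"],s["ft_force"])
cv2.imwrite("pics/k6.png",cv2.resize(b[160:260,260:380],None,fx=6,fy=6,interpolation=cv2.INTER_CUBIC))
```

```text
[ 0.58282505 -0.04946354  0.04825888] 0.6501092127727888 [-0.35840098 -0.28050941  0.30632981]
```

View pics/k6.png

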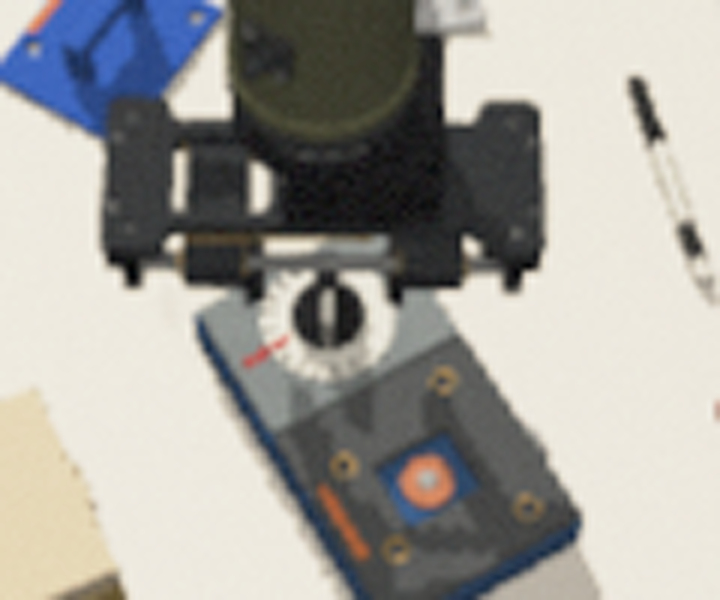

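Call:
play_rows:
  translation:
    - [0, 0, 0]
    - [0, 0, 0]
    - [0, 0, 0]
    - [0, 0, 0]
    - [0, 0, 0]
    - [0, 0, 0]
    - [0, 0, 0]
    - [0, 0, 0]
    - [0, 0, 0]
    - [0, 0, 0]
  turn:
    - [0, 0, 0]
    - [0, 0, 0]
    - [0, 0, 0]
    - [0, 0, 0]
    - [0, 0, 0]
    - [0, 0, 0]
    - [0, 0, 0]
    - [0, 0, 0]
    - [0, 0, 0]
    - [0, 0, 0]
  fingers: [-0.6, -0.8, -0.9, -0.9, -0.9, -0.9, -0.9, -0.9, -0.9, -0.9]
  grip_force: 10

```text
time: 8.05
position: [0.582, -0.0494, 0.0472]
tool_rot: [-1.062, 1.414, -1.414]
ft_force: [-0.7, -0.2, 0.4]
grip_width: 0.069
```

Call:
play_rows:
  translation:
    - [0, 0, 0]
    - [0, 0, 0]
    - [0, 0, 0]
    - [0, 0, 0]
    - [0, 3, 0]
    - [0, 3, 0]
    - [0, 3, 0]
    - [0, 3, 0]
    - [0, 0, 0]
    - [0, 0, 0]
  turn:
    - [0, 0, 0]
    - [0, 0, 0]
    - [0, 0, 0]
    - [0, 0, 0]
    - [0, 0, 0]
    - [0, 0, 0]
    - [0, 0, 0]
    - [0, 0, 0]
    - [0, 0, 0]
    - [0, 0, 0]
  fingers: [0, 0, 0, 0, 0, 0, 0, 0, 0, 0]

```text
time: 8.88
position: [0.5817, -0.0494, 0.0349]
tool_rot: [-1.063, 1.414, -1.414]
ft_force: [0.6, -0.5, -0.3]
grip_width: 0.501
```

Call:
play_rows:
  translation:
    - [0, 0, 0]
    - [0, 0, 0]
    - [0, 0, 0]
    - [0, 0, 0]
    - [0, 0, 0]
    - [0, 0, 0]
    - [0, 0, 0]
    - [0, 0, 0]
    - [0, 0, 0]
    - [0, 0, 0]
  turn:
    - [0, 0, 0]
    - [0, 0, 0]
    - [0, 0, 0]
    - [0, 0, 0]
    - [0, 0, 0]
    - [0, 0, 0]
    - [0, 0, 0]
    - [0, 0, 0]
    - [0, 0, 0]
    - [0, 0, 0]
  fingers: [-0.6, -0.8, -0.9, -0.9, -0.9, -0.9, -0.9, -0.9, -0.9, -0.9]

```text
time: 9.72
position: [0.5819, -0.0493, 0.0353]
tool_rot: [-1.063, 1.414, -1.413]
ft_force: [-0.9, -0.2, 2.6]
grip_width: 0.139
```

Run:
```python
from h import *
import cv2
b=ctrl.get_image("side")
s=ctrl.get_state();p=s["position"];print(p,s["grip_width"],s["ft_force"])
cv2.imwrite("pics/k7.png",cv2.resize(b[180:240,280:350],None,fx=10,fy=10,interpolation=cv2.INTER_CUBIC))
```

```text
[ 0.58182231 -0.04934313  0.03533705] 0.13740437475217882 [-1.81842763 -0.20567322  2.05108069]
```

View pics/k7.png

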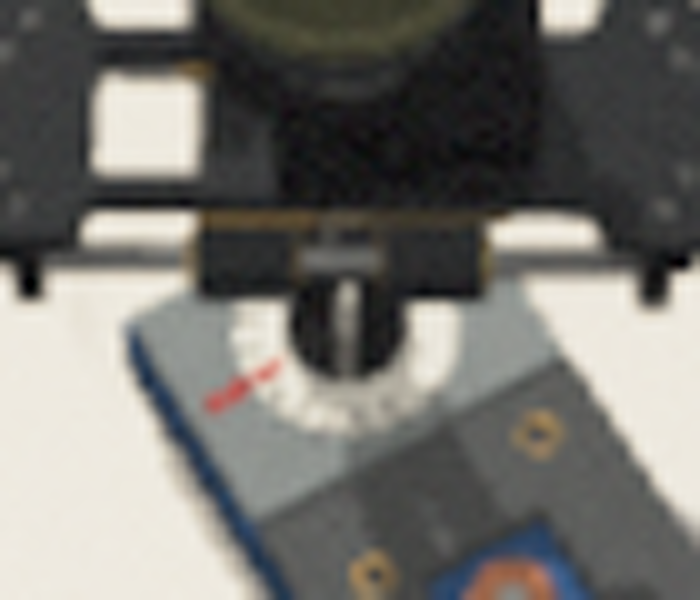

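Width 0.138 × 87 = 12 mm, so the bar is gripped. The fingers therefore do end about 3 cm above the reported TCP. Now I'll turn the knob by the measured ~1.03 rad.

Call:
play_rows:
  translation:
    - [0, 0, 0]
    - [0, 0, 0]
    - [0, 0, 0]
    - [0, 0, 0]
    - [0, 0, 0]
    - [0, 0, 0]
    - [0, 0, 0]
    - [0, 0, 0]
    - [0, 0, 0]
    - [0, 0, 0]
  turn:
    - [0, 0, 0]
    - [0, 0.115, 0]
    - [0, 0.115, 0]
    - [0, 0.115, 0]
    - [0, 0.115, 0]
    - [0, 0.115, 0]
    - [0, 0.115, 0]
    - [0, 0.115, 0]
    - [0, 0.115, 0]
    - [0, 0.11, 0]
  fingers: [-1, -1, -1, -1, -1, -1, -1, -1, -1, -1]
  grip_force: 18

```text
time: 10.6
position: [0.5815, -0.049, 0.0354]
tool_rot: [-0.267, 2.088, -2.086]
ft_force: [-2.8, 0.8, 2.4]
grip_width: 0.138
```

Run:
```python
from h import *
import cv2
b=ctrl.get_image("side")
s=ctrl.get_state();p=s["position"];print(s["ft_force"],s["torque"])
plan([(.582,-.0493,.0353,-1.31,1)])
cv2.imwrite("pics/k8.png",cv2.resize(b[180:240,280:350],None,fx=10,fy=10,interpolation=cv2.INTER_CUBIC))
```

```text
[-2.98226025  1.50676355  4.49167419] [ 0.24294014  0.82325072 -0.09373178]
t 10.65 pos [ 0.5815 -0.049   0.0353] zyaw -1.322 tilt [-1.1e-03  6.0e-04 -1.0e+00] w 0.138
[[-0.4, 0.0, 0.4]] 
 [[0.0008, -0.012, 0.0009]]
```

View pics/k8.png

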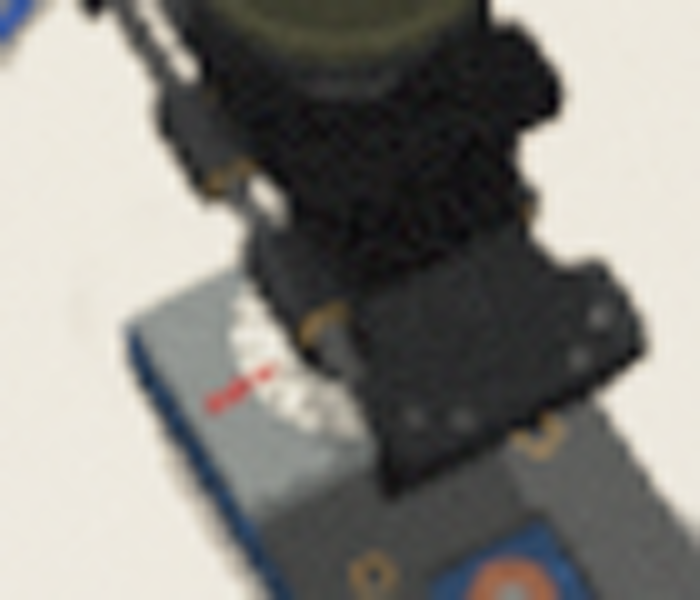

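Call:
play_rows:
  translation:
    - [0, 0, 0]
    - [0, 0, 0]
    - [0, 0, 0]
    - [0, 0, 0]
    - [0, 0, 0]
    - [0, -10, 0]
    - [0, -20, 0]
    - [0, -25, 0]
    - [0, -25, 0]
    - [0, -25, 0]
  turn:
    - [0, -0.01, 0]
    - [0, 0, 0]
    - [0, 0, 0]
    - [0, 0, 0]
    - [0, 0, 0]
    - [0, 0, 0]
    - [0, 0, 0]
    - [0, 0, 0]
    - [0, 0, 0]
    - [0, 0, 0]
  fingers: [-1, -0.4, 0, 0.2, 0.2, 0.2, 0.2, 0.2, 0.2, 0.2]

```text
time: 11.48
position: [0.5821, -0.0498, 0.1421]
tool_rot: [-0.28, 2.077, -2.078]
ft_force: [0.4, -0.6, 1.0]
grip_width: 0.594
```

Run:
```python
from h import *
import cv2
b=ctrl.get_image("side")
plan([(.582,-.0493,.19,-.1,10)])
cv2.imwrite("pics/k9.png",cv2.resize(b[130:240,260:370],None,fx=5,fy=5,interpolation=cv2.INTER_CUBIC))
```

```text
t 11.5333 pos [ 0.5855 -0.0502  0.1475] zyaw -1.3023 tilt [ 9.e-03  8.e-04 -1.e+00] w 0.595
[[0.3, -4.3, -0.2], [0.3, -4.3, -0.2], [0.2, -4.3, -0.2], [0.2, -4.3, -0.3], [0.2, -4.3, -0.3], [0.1, -4.3, -0.3], [0.1, -4.3, -0.3], [0.1, -4.3, -0.3], [0.0, -4.2, -0.4], [-0.0, -4.2, -0.4]] 
 [[-0.0007, -0.1202, -0.0007], [-0.0007, -0.1202, -0.0007], [-0.0007, -0.1202, -0.0007], [-0.0007, -0.1202, -0.0007], [-0.0007, -0.1202, -0.0007], [-0.0007, -0.1202, -0.0007], [-0.0007, -0.1202, -0.0007], [-0.0007, -0.1202, -0.0007], [-0.0007, -0.1202, -0.0007], [-0.0007, -0.1202, -0.0007]]
```

View pics/k9.png

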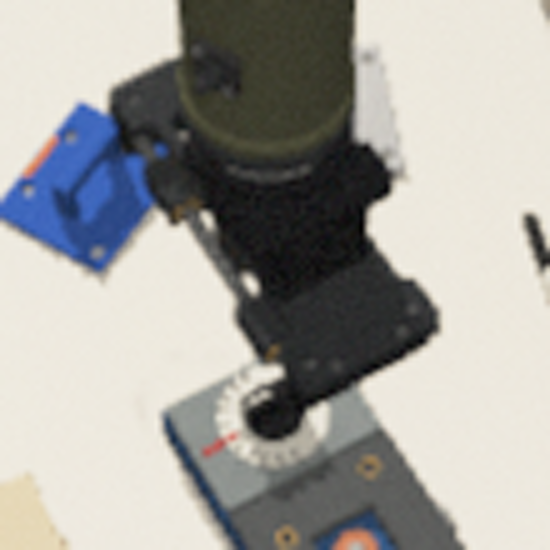

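Run:
```python
from h import *
plan([(.4845,-.2676,.18,-.1,10)])
```

```text
t 11.5333 pos [ 0.5855 -0.0502  0.1475] zyaw -1.3023 tilt [ 9.e-03  8.e-04 -1.e+00] w 0.595
[[15.5, -3.4, 18.3], [17.6, -3.4, 16.3], [19.4, -3.4, 14.1], [20.9, -3.4, 11.6], [22.2, -3.3, 9.0], [23.1, -3.3, 6.3], [23.7, -3.3, 3.5], [24.0, -3.3, 0.6], [23.9, -3.3, -2.3], [23.4, -3.3, -5.1]] 
 [[-0.0007, -0.1202, -0.0007], [-0.0007, -0.1202, -0.0007], [-0.0007, -0.1202, -0.0007], [-0.0007, -0.1202, -0.0007], [-0.0007, -0.1202, -0.0007], [-0.0007, -0.1202, -0.0007], [-0.0007, -0.1202, -0.0007], [-0.0007, -0.1202, -0.0007], [-0.0007, -0.1202, -0.0007], [-0.0007, -0.1202, -0.0007]]
```

Call:
play_rows:
  translation:
    - [15.5, -3, 18]
    - [17.5, -3, 16]
    - [19.5, -3, 14]
    - [21, -3, 11.5]
    - [22, -3, 9]
    - [23, -3, 6.5]
    - [23.5, -3, 3.5]
    - [24, -3, 0.5]
    - [24, -3, -2]
    - [23.5, -3, -5]
  turn:
    - [0, -0.12, 0]
    - [0, -0.12, 0]
    - [0, -0.12, 0]
    - [0, -0.12, 0]
    - [0, -0.12, 0]
    - [0, -0.12, 0]
    - [0, -0.12, 0]
    - [0, -0.12, 0]
    - [0, -0.12, 0]
    - [0, -0.12, 0]
  fingers: [0.2, 0.2, 0.2, 0.2, 0.2, 0.2, 0.2, 0.2, 0.2, 0.2]

```text
time: 12.37
position: [0.4807, -0.2674, 0.1711]
tool_rot: [-1.161, 1.279, -1.28]
ft_force: [0.4, -0.2, -1.0]
grip_width: 0.6
```

Run:
```python
from h import *
import cv2
b=ctrl.get_image("side");a=ctrl.get_image("top")
plan([(.4845,-.2676,.10,-.1,10)])
cv2.imwrite("pics/c1k.png",cv2.resize(a[165:245,225:335],None,fx=6,fy=6,interpolation=cv2.INTER_CUBIC))
cv2.imwrite("pics/c1.png",np.hstack([cv2.resize(b[85:225,280:380],None,fx=4,fy=4,interpolation=cv2.INTER_CUBIC),cv2.resize(a[170:310,345:445],None,fx=4,fy=4,interpolation=cv2.INTER_CUBIC)]))
```

```text
t 12.4667 pos [ 0.4788 -0.2716  0.1718] zyaw -0.1066 tilt [ 0.0016 -0.0026 -1.    ] w 0.599
[[-0.5, 7.2, 0.5], [-0.5, 7.2, 0.5], [-0.5, 7.2, 0.5], [-0.5, 7.2, 0.5], [-0.5, 7.2, 0.5], [-0.5, 7.2, 0.5], [-0.5, 7.2, 0.5], [-0.5, 7.2, 0.5], [-0.5, 7.2, 0.5], [-0.5, 7.2, 0.5]] 
 [[-0.0002, -0.0007, 0.0002], [-0.0002, -0.0007, 0.0002], [-0.0002, -0.0007, 0.0002], [-0.0002, -0.0007, 0.0002], [-0.0002, -0.0007, 0.0002], [-0.0002, -0.0007, 0.0002], [-0.0002, -0.0007, 0.0002], [-0.0002, -0.0007, 0.0002], [-0.0002, -0.0007, 0.0002], [-0.0002, -0.0007, 0.0002]]
```

View pics/c1k.png

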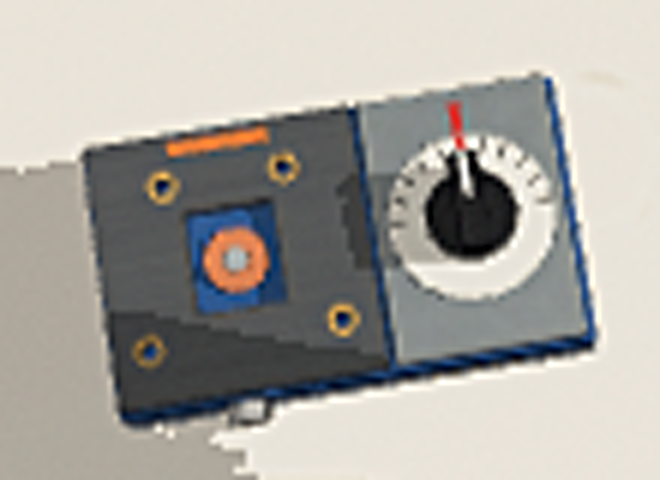

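View pics/c1.png

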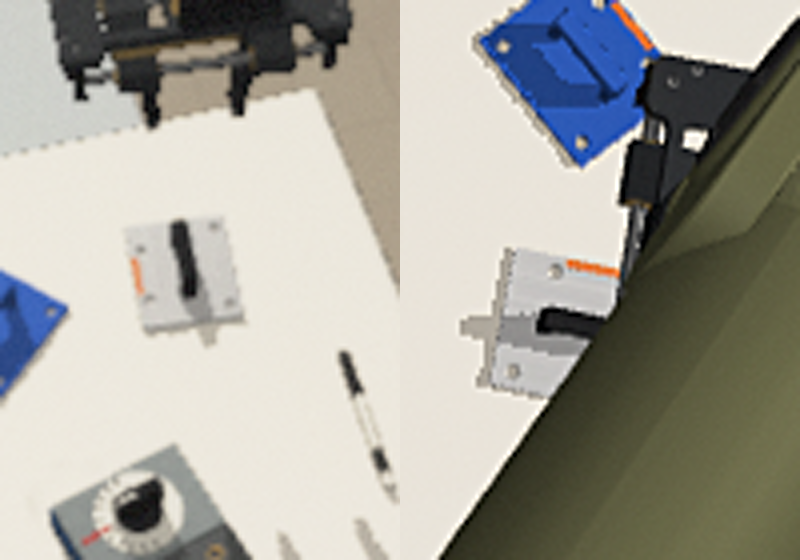

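Run:
```python
from h import *
import cv2
s=ctrl.get_state();p=s["position"];R=Ro.from_rotvec(s["tool_rot"])
for k in (0,.02,.03,.04,.05):
  for x in (-.0095,0,.0095): print(k,x,((proj("side",p+R.apply([x,-k,0]))-[280,85])*4+1.5).round())
b=cv2.imread("pics/c1.png")
```

```text
0 -0.0095 [195. 146.]
0 0 [193. 136.]
0 0.0095 [191. 126.]
0.02 -0.0095 [196. 129.]
0.02 0 [194. 118.]
0.02 0.0095 [191. 108.]
0.03 -0.0095 [197. 120.]
0.03 0 [194. 109.]
0.03 0.0095 [192.  99.]
0.04 -0.0095 [197. 111.]
0.04 0 [195. 100.]
0.04 0.0095 [192.  90.]
0.05 -0.0095 [197. 102.]
0.05 0 [195.  91.]
0.05 0.0095 [193.  80.]
```

Call:
play_rows:
  translation:
    - [-1, 20, 1]
    - [-1, 20, 1]
    - [-1, 20, 1]
    - [-1, 20, 1]
    - [0, 20, 1]
    - [0, 20, 0]
    - [0, 10, 0]
    - [0, 0, 0]
    - [0, 0, 0]
    - [0, 0, 0]
  turn:
    - [0, 0, 0]
    - [0, 0, 0]
    - [0, 0, 0]
    - [0, 0, 0]
    - [0, 0, 0]
    - [0, 0, 0]
    - [0, 0, 0]
    - [0, 0, 0]
    - [0, 0, 0]
    - [0, 0, 0]
  fingers: [0.2, 0.2, 0.2, 0.2, 0.2, 0.2, 0.2, 0.2, 0.2, 0.2]

```text
time: 13.3
position: [0.4876, -0.263, 0.0416]
tool_rot: [-1.158, 1.282, -1.285]
ft_force: [-0.0, 0.3, -0.1]
grip_width: 0.599
```

Run:
```python
from h import *
import cv2
b=ctrl.get_image("side")
plan([(.4845,-.2676,-.012,-.103,10)])
cv2.imwrite("pics/c2.png",cv2.resize(b[95:195,280:380],None,fx=6,fy=6,interpolation=cv2.INTER_CUBIC))
```

```text
t 13.35 pos [ 0.4877 -0.2631  0.0417] zyaw -0.1022 tilt [ 2.5e-03 -6.0e-04 -1.0e+00] w 0.596
[[0.5, 5.4, -0.3], [0.5, 5.4, -0.3], [0.5, 5.4, -0.3], [0.5, 5.4, -0.3], [0.5, 5.4, -0.3], [0.5, 5.4, -0.3], [0.5, 5.4, -0.3], [0.5, 5.4, -0.3], [0.5, 5.4, -0.3], [0.5, 5.4, -0.3]] 
 [[-0.0003, 0.0001, 0.0], [-0.0003, 0.0001, 0.0], [-0.0003, 0.0001, 0.0], [-0.0003, 0.0001, 0.0], [-0.0003, 0.0001, 0.0], [-0.0003, 0.0001, 0.0], [-0.0003, 0.0001, 0.0], [-0.0003, 0.0001, 0.0], [-0.0003, 0.0001, 0.0], [-0.0003, 0.0001, 0.0]]
```

View pics/c2.png

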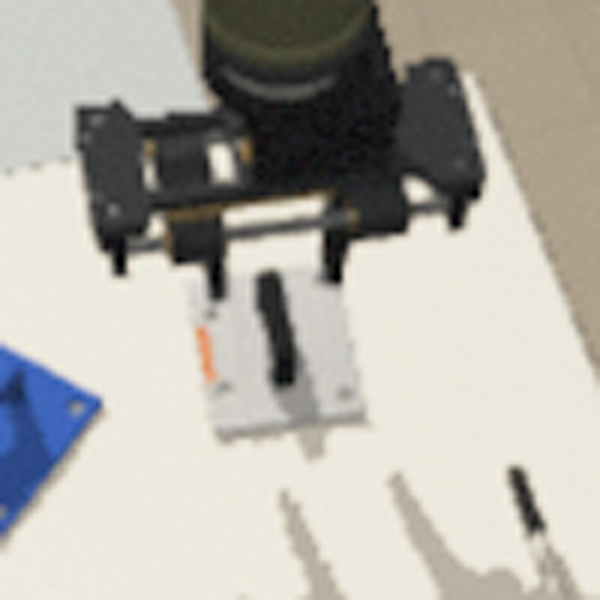

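Call:
play_rows:
  translation:
    - [0.8, 8, -0.5]
    - [0.8, 8, -0.5]
    - [0.8, 8, -0.5]
    - [0.8, 8, -0.5]
    - [0.8, 6, -0.5]
    - [0.5, 5, 0]
    - [0, 4, 0]
    - [0, 3, 0]
    - [0, 2, 0]
    - [0, 0, 0]
  turn:
    - [0, 0, 0]
    - [0, 0, 0]
    - [0, 0, 0]
    - [0, 0, 0]
    - [0, 0, 0]
    - [0, 0, 0]
    - [0, 0, 0]
    - [0, 0, 0]
    - [0, 0, 0]
    - [0, 0, 0]
  fingers: [0.2, 0.2, 0.2, 0.2, 0.2, 0.2, 0.2, 0.2, 0.2, 0.2]

```text
time: 14.18
position: [0.4835, -0.2667, -0.0121]
tool_rot: [-1.159, 1.284, -1.284]
ft_force: [-0.2, -0.4, 0.1]
grip_width: 0.602
```

Run:
```python
from h import *
import cv2
b=ctrl.get_image("side")
plan([(.4845,-.2676,-.012,-.103,10)]);print(ctrl.get_state()["ft_force"])
cv2.imwrite("pics/c3.png",cv2.resize(b[105:195,280:380],None,fx=6,fy=6,interpolation=cv2.INTER_CUBIC))
```

```text
t 14.2333 pos [ 0.4837 -0.2668 -0.0118] zyaw -0.102 tilt [ 0.  0. -1.] w 0.599
[[0.1, 0.0, 0.1], [0.1, 0.0, 0.1], [0.1, 0.0, 0.1], [0.1, 0.0, 0.1], [0.1, 0.0, 0.1], [0.1, 0.0, 0.1], [0.1, 0.0, 0.1], [0.1, 0.0, 0.1], [0.1, 0.0, 0.1], [0.1, 0.0, 0.1]] 
 [[-0.0, 0.0001, -0.0], [-0.0, 0.0001, -0.0], [-0.0, 0.0001, -0.0], [-0.0, 0.0001, -0.0], [-0.0, 0.0001, -0.0], [-0.0, 0.0001, -0.0], [-0.0, 0.0001, -0.0], [-0.0, 0.0001, -0.0], [-0.0, 0.0001, -0.0], [-0.0, 0.0001, -0.0]]
[-0.1377819  -1.0195025  -0.21248764]
```

View pics/c3.png

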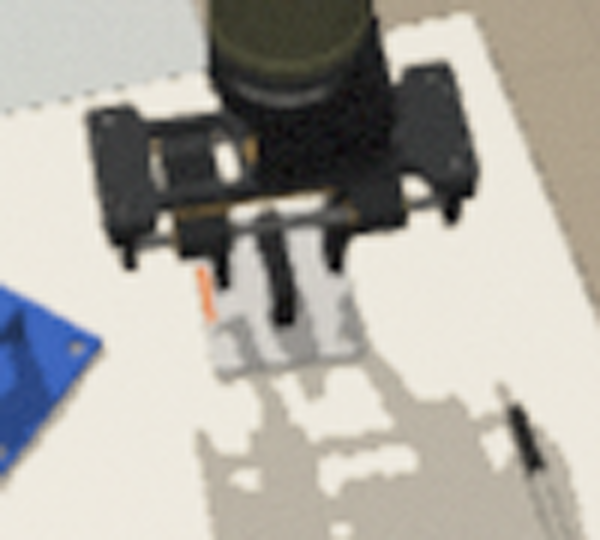

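Call:
play_rows:
  translation:
    - [0, 0, 0]
    - [0, 0, 0]
    - [0, 0, 0]
    - [0, 0, 0]
    - [0, 0, 0]
    - [0, 0, 0]
    - [0, 0, 0]
    - [0, 0, 0]
    - [0, 0, 0]
    - [0, 0, 0]
  turn:
    - [0, 0, 0]
    - [0, 0, 0]
    - [0, 0, 0]
    - [0, 0, 0]
    - [0, 0, 0]
    - [0, 0, 0]
    - [0, 0, 0]
    - [0, 0, 0]
    - [0, 0, 0]
    - [0, 0, 0]
  fingers: [-0.3, -0.5, -0.7, -0.9, -1, -1, -1, -1, -1, -1]
  grip_force: 25

```text
time: 15.07
position: [0.4837, -0.2668, -0.0117]
tool_rot: [-1.159, 1.284, -1.284]
ft_force: [0.1, 0.1, -0.9]
grip_width: 0.159
```

Call:
play_rows:
  translation:
    - [0, 0, 0]
    - [0, -3, 0]
    - [0, -6, 0]
    - [0, -12, 0]
    - [0, -18, 0]
    - [0, -20, 0]
    - [0, -20, 0]
    - [0, -20, 0]
    - [0, -20, 0]
    - [0, -11, 0]
  turn:
    - [0, 0, 0]
    - [0, 0, 0]
    - [0, 0, 0]
    - [0, 0, 0]
    - [0, 0, 0]
    - [0, 0, 0]
    - [0, 0, 0]
    - [0, 0, 0]
    - [0, 0, 0]
    - [0, 0, 0]
  fingers: [-1, -1, -1, -1, -1, -1, -1, -1, -1, -1]
  grip_force: 35

```text
time: 15.9
position: [0.4847, -0.2677, 0.1215]
tool_rot: [-1.157, 1.281, -1.287]
ft_force: [-0.2, 0.0, -1.0]
grip_width: 0.153
```

Run:
```python
from h import *
import cv2
b=ctrl.get_image("side");print(ctrl.get_state()["ft_force"])
plan([(.558,.042,.13,.261,20)])
cv2.imwrite("pics/c4.png",cv2.resize(b[65:195,280:410],None,fx=4,fy=4,interpolation=cv2.INTER_CUBIC))
```

```text
[ 1.26927656 -1.26321575 -0.44238474]
t 15.95 pos [ 0.4856 -0.2681  0.1227] zyaw -0.1025 tilt [ 0.0061 -0.0013 -1.    ] w 0.155
[[-15.8, -0.4, 2.0], [-15.8, -0.4, 2.3], [-15.7, -0.4, 2.6], [-15.7, -0.4, 2.9], [-15.6, -0.4, 3.2], [-15.5, -0.4, 3.4], [-15.5, -0.4, 3.7], [-15.4, -0.4, 4.0], [-15.3, -0.4, 4.3], [-15.3, -0.4, 4.6]] 
 [[-0.0003, -0.0182, 0.0001], [-0.0003, -0.0182, 0.0001], [-0.0003, -0.0182, 0.0001], [-0.0003, -0.0182, 0.0001], [-0.0003, -0.0182, 0.0001], [-0.0003, -0.0182, 0.0001], [-0.0003, -0.0182, 0.0001], [-0.0003, -0.0182, 0.0001], [-0.0003, -0.0182, 0.0001], [-0.0003, -0.0182, 0.0001]]
[[-15.2, -0.4, 4.8], [-15.1, -0.4, 5.1], [-15.0, -0.4, 5.4], [-14.9, -0.4, 5.7], [-14.8, -0.4, 5.9], [-14.7, -0.4, 6.2], [-14.6, -0.4, 6.5], [-14.4, -0.4, 6.7], [-14.3, -0.4, 7.0], [-14.2, -0.4, 7.2]] 
 [[-0.0003, -0.0182, 0.0001], [-0.0003, -0.0182, 0.0001], [-0.0003, -0.0182, 0.0001], [-0.0003, -0.0182, 0.0001], [-0.0003, -0.0182, 0.0001], [-0.0003, -0.0182, 0.0001], [-0.0003, -0.0182, 0.0001], [-0.0003, -0.0182, 0.0001], [-0.0003, -0.0182, 0.0001], [-0.0003, -0.0182, 0.0001]]
```

View pics/c4.png

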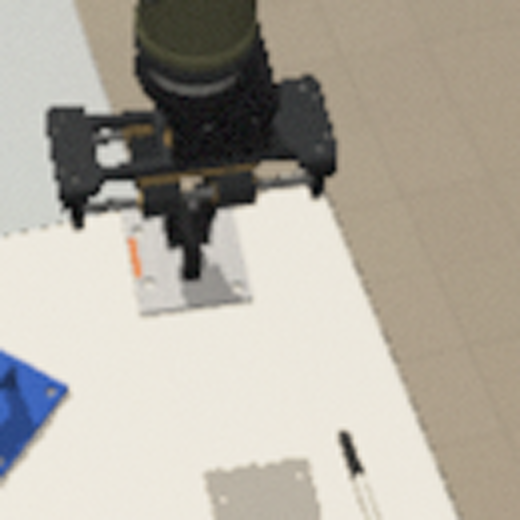

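Call:
play_rows:
  translation:
    - [-10, 0, 2]
    - [-16, 0, 2]
    - [-16, 0, 3]
    - [-16, 0, 3]
    - [-16, 0, 3]
    - [-15.5, 0, 3.5]
    - [-15.5, 0, 3.5]
    - [-15.5, 0, 4]
    - [-15.5, 0, 4.5]
    - [-15.5, 0, 4.5]
  turn:
    - [0, -0.018, 0]
    - [0, -0.018, 0]
    - [0, -0.018, 0]
    - [0, -0.018, 0]
    - [0, -0.018, 0]
    - [0, -0.018, 0]
    - [0, -0.018, 0]
    - [0, -0.018, 0]
    - [0, -0.018, 0]
    - [0, -0.018, 0]
  fingers: [-1, -1, -1, -1, -1, -1, -1, -1, -1, -1]

```text
time: 16.78
position: [0.5198, -0.1141, 0.1183]
tool_rot: [-1.246, 1.15, -1.15]
ft_force: [0.6, 0.3, -2.4]
grip_width: 0.157
```

Run:
```python
from h import *
plan([(.558,.042,.125,.261,10)])
```

```text
t 16.7833 pos [ 0.5198 -0.1141  0.1183] zyaw 0.08 tilt [ 2.e-04  1.e-04 -1.e+00] w 0.157
[[-15.3, -0.7, 5.1], [-15.2, -0.7, 5.3], [-15.1, -0.7, 5.6], [-15.0, -0.7, 5.9], [-14.8, -0.7, 6.1], [-14.7, -0.7, 6.4], [-14.6, -0.7, 6.7], [-14.5, -0.7, 6.9], [-14.4, -0.7, 7.2], [-14.2, -0.7, 7.5]] 
 [[-0.0, -0.0181, -0.0], [-0.0, -0.0181, -0.0], [-0.0, -0.0181, -0.0], [-0.0, -0.0181, -0.0], [-0.0, -0.0181, -0.0], [-0.0, -0.0181, -0.0], [-0.0, -0.0181, -0.0], [-0.0, -0.0181, -0.0], [-0.0, -0.0181, -0.0], [-0.0, -0.0181, -0.0]]
```

Call:
play_rows:
  translation:
    - [-15.5, -1, 5]
    - [-15.5, -1, 5.5]
    - [-15.5, -1, 5.5]
    - [-15, -1, 6]
    - [-15, -1, 6]
    - [-15, -1, 6.5]
    - [-15, -1, 6.5]
    - [-15, 0, 7]
    - [-13, 0, 7]
    - [-7, 0, 5]
  turn:
    - [0, -0.018, 0]
    - [0, -0.018, 0]
    - [0, -0.018, 0]
    - [0, -0.018, 0]
    - [0, -0.018, 0]
    - [0, -0.018, 0]
    - [0, -0.018, 0]
    - [0, -0.018, 0]
    - [0, -0.018, 0]
    - [0, -0.018, 0]
  fingers: [-1, -1, -1, -1, -1, -1, -1, -1, -1, -1]

```text
time: 17.62
position: [0.5574, 0.0367, 0.1251]
tool_rot: [-1.321, 1.014, -1.013]
ft_force: [-0.3, -0.7, -2.4]
grip_width: 0.155
```

Call:
play_rows:
  translation:
    - [0, 3, 0]
    - [0, 3, 0]
    - [0, 3, 0]
    - [0, 3, 0]
    - [0, 3, 0]
    - [0, 0, 0]
    - [0, 0, 0]
    - [0, 0, 0]
    - [0, 0, 0]
    - [0, 0, 0]
  turn:
    - [0, 0, 0]
    - [0, 0, 0]
    - [0, 0, 0]
    - [0, 0, 0]
    - [0, 0, 0]
    - [0, 0, 0]
    - [0, 0, 0]
    - [0, 0, 0]
    - [0, 0, 0]
    - [0, 0, 0]
  fingers: [-1, -1, -1, -1, -1, -1, -1, -1, -1, -1]

```text
time: 18.45
position: [0.5572, 0.0336, 0.1105]
tool_rot: [-1.32, 1.017, -1.017]
ft_force: [0.3, 0.7, -2.6]
grip_width: 0.156
```

Run:
```python
from h import *
import cv2
b=ctrl.get_image("side");a=ctrl.get_image("top");cv2.imwrite("pics/d1sraw.png",b);cv2.imwrite("pics/d1traw.png",a)
plan([(.558,.042,.042,.261,10)]);print(ctrl.get_state()["ft_force"])
cv2.imwrite("pics/d1.png",cv2.resize(b[170:280,280:380],None,fx=5,fy=5,interpolation=cv2.INTER_CUBIC))
cv2.imwrite("pics/d1t.png",cv2.resize(a[140:250,220:340],None,fx=5,fy=5,interpolation=cv2.INTER_CUBIC))
```

```text
t 18.55 pos [0.5571 0.0336 0.1104] zyaw 0.258 tilt [ 4.e-04  2.e-04 -1.e+00] w 0.155
[[-0.8, 6.8, 0.3], [-0.8, 6.8, 0.3], [-0.8, 6.8, 0.3], [-0.8, 6.8, 0.3], [-0.8, 6.8, 0.3], [-0.8, 6.8, 0.3], [-0.8, 6.8, 0.3], [-0.8, 6.8, 0.3], [-0.8, 6.8, 0.3], [-0.8, 6.8, 0.3]] 
 [[-0.0, -0.0003, -0.0], [-0.0, -0.0003, -0.0], [-0.0, -0.0003, -0.0], [-0.0, -0.0003, -0.0], [-0.0, -0.0003, -0.0], [-0.0, -0.0003, -0.0], [-0.0, -0.0003, -0.0], [-0.0, -0.0003, -0.0], [-0.0, -0.0003, -0.0], [-0.0, -0.0003, -0.0]]
[-0.05053878 -0.10337577 -0.8822408 ]
```

View pics/d1.png

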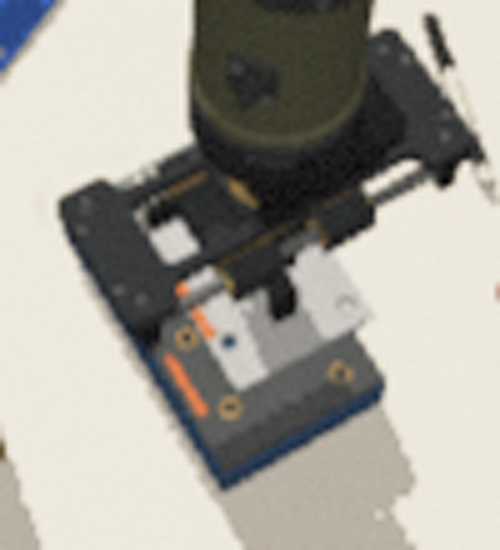

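View pics/d1t.png

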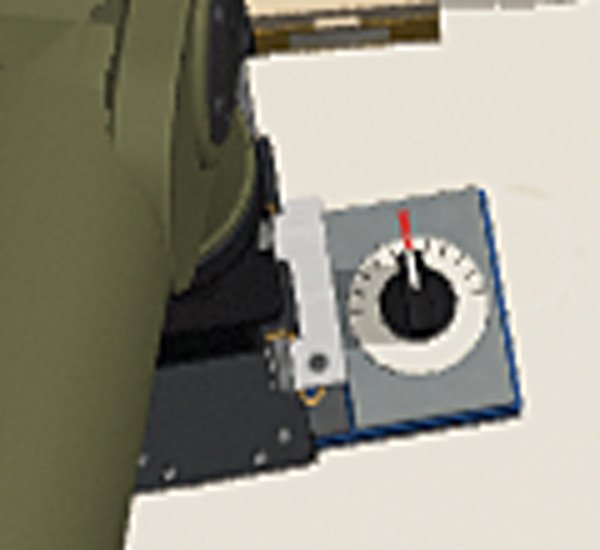

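Run:
```python
from h import *
s=ctrl.get_state();p=s["position"]
S=lambda d:crop(d,5,(280,170));T=lambda d:crop(d,5,(220,140))
for z in (.124,.127,.130):
    h2=ray("side",S((228,341)),z);h0=ray("side",S((347,303)),z);h1=ray("top",T((318,362)),z)
    d=h2[:2]-h0[:2];L=H[2]-H[0];yaw=np.arctan2(d[1],d[0])-np.arctan2(L[1],L[0])
    print(z,h2.round(4),h0.round(4),"len",np.linalg.norm(d),np.linalg.norm(L),"yaw",yaw.round(3))
    vs,_=rigid([h0,h2],H[[0,2]]);c,sn=np.cos(.259),np.sin(.259)
    print("  side-center",vs.round(4),"rel tcp",(vs[:2]-p[:2]).round(4))
    o1=h1[:2]-np.array([[c,-sn],[sn,c]])@H[1];print("  top h1 center (yaw .259)",o1.round(4),(o1-p[:2]).round(4))
    v3,e=rigid([h0,h1,h2],H[[0,1,2]]);print("  all3",v3.round(4),e.round(4))
```

```text
0.124 [0.5823 0.0641 0.124 ] [0.5157 0.0603 0.124 ] len 0.06668009874049156 0.0655133574166368 yaw 0.272
  side-center [0.5573 0.0323 0.2715] rel tcp [ 0.0002 -0.0013]
  top h1 center (yaw .259) [0.5586 0.0324] [ 0.0015 -0.0012]
  all3 [0.5576 0.0325 0.2774] 0.0007
0.127 [0.5826 0.0651 0.127 ] [0.5163 0.0614 0.127 ] len 0.06646935984214032 0.0655133574166368 yaw 0.272
  side-center [0.5578 0.0334 0.2715] rel tcp [ 0.0007 -0.0002]
  top h1 center (yaw .259) [0.5581 0.0321] [ 0.001  -0.0015]
  all3 [0.5577 0.033  0.2709] 0.0007
0.13 [0.583  0.0662 0.13  ] [0.5169 0.0625 0.13  ] len 0.06625862094378918 0.0655133574166368 yaw 0.272
  side-center [0.5582 0.0345 0.2715] rel tcp [0.0011 0.0009]
  top h1 center (yaw .259) [0.5576 0.0318] [ 0.0004 -0.0018]
  all3 [0.5578 0.0336 0.2645] 0.0016
```

Call:
play_rows:
  translation:
    - [-2, 5, 0.5]
    - [-2, 6, 0.5]
    - [-2, 6, 0.5]
    - [-2, 6, 0.5]
    - [-1, 6, 0.8]
    - [0, 6, 0]
    - [0, 6, 0]
    - [0, 4, 0]
    - [0, 0, 0]
    - [0, 0, 0]
  turn:
    - [0, 0, 0]
    - [0, 0, 0]
    - [0, 0, 0]
    - [0, 0, 0]
    - [0, 0, 0]
    - [0, 0, 0]
    - [0, 0, 0]
    - [0, 0, 0]
    - [0, 0, 0]
    - [0, 0, 0]
  fingers: [-1, -1, -1, -1, -1, -1, -1, -1, -1, -1]

```text
time: 19.38
position: [0.5573, 0.0428, 0.065]
tool_rot: [-1.321, 1.017, -1.017]
ft_force: [-0.2, 0.4, -1.4]
grip_width: 0.154
```

Run:
```python
from h import *
import cv2
b=ctrl.get_image("side");a=ctrl.get_image("top")
plan([(.5575,.0429,.0435,.259,10)]);print(ctrl.get_state()["ft_force"])
cv2.imwrite("pics/d2.png",cv2.resize(b[190:270,290:370],None,fx=7,fy=7,interpolation=cv2.INTER_CUBIC))
cv2.imwrite("pics/d2t.png",cv2.resize(a[160:250,230:340],None,fx=6,fy=6,interpolation=cv2.INTER_CUBIC))
```

```text
t 19.4833 pos [0.5578 0.0429 0.0656] zyaw 0.2578 tilt [ 7.e-04  2.e-04 -1.e+00] w 0.151
[[-0.0, 2.2, -0.0], [-0.0, 2.2, -0.0], [-0.0, 2.2, -0.0], [-0.0, 2.2, -0.0], [-0.0, 2.2, -0.0], [-0.0, 2.2, -0.0], [-0.0, 2.2, -0.0], [-0.0, 2.2, -0.0], [-0.0, 2.2, -0.0], [-0.0, 2.2, -0.0]] 
 [[-0.0001, -0.0001, 0.0], [-0.0001, -0.0001, 0.0], [-0.0001, -0.0001, 0.0], [-0.0001, -0.0001, 0.0], [-0.0001, -0.0001, 0.0], [-0.0001, -0.0001, 0.0], [-0.0001, -0.0001, 0.0], [-0.0001, -0.0001, 0.0], [-0.0001, -0.0001, 0.0], [-0.0001, -0.0001, 0.0]]
[ 0.65610794  0.54318065 -2.42779298]
```

View pics/d2.png

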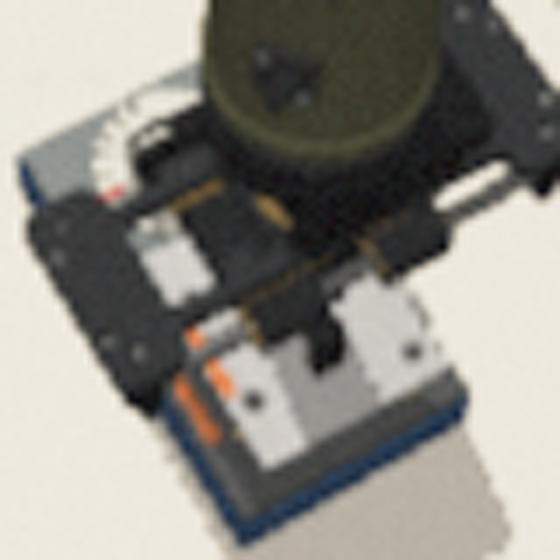

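View pics/d2t.png

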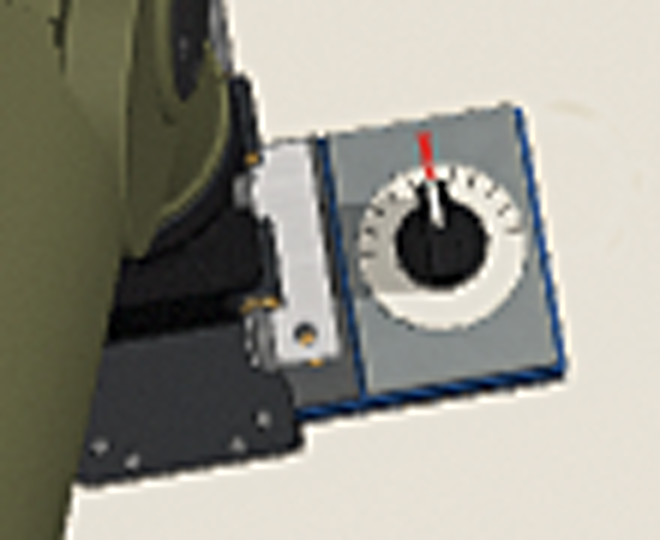

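Call:
play_rows:
  translation:
    - [0, 3, 0]
    - [0, 3, 0]
    - [0, 3, 0]
    - [0, 3, 0]
    - [0, 3, 0]
    - [0, 3, 0]
    - [0, 2, 0]
    - [0, 1.5, 0]
    - [0, 0, 0]
    - [0, 0, 0]
  turn:
    - [0, 0, 0]
    - [0, 0, 0]
    - [0, 0, 0]
    - [0, 0, 0]
    - [0, 0, 0]
    - [0, 0, 0]
    - [0, 0, 0]
    - [0, 0, 0]
    - [0, 0, 0]
    - [0, 0, 0]
  fingers: [-1, -1, -1, -1, -1, -1, -1, -1, -1, -1]

```text
time: 20.32
position: [0.5574, 0.043, 0.0437]
tool_rot: [-1.32, 1.017, -1.017]
ft_force: [0.1, 0.3, -0.9]
grip_width: 0.158
```

Run:
```python
from h import *
import cv2
b=ctrl.get_image("side");a=ctrl.get_image("top")
plan([(.5575,.0429,.0435,.259,10)]);print(ctrl.get_state()["ft_force"])
cv2.imwrite("pics/d3.png",cv2.resize(b[220:270,305:365],None,fx=12,fy=12,interpolation=cv2.INTER_CUBIC))
cv2.imwrite("pics/d3t.png",cv2.resize(a[180:230,260:320],None,fx=12,fy=12,interpolation=cv2.INTER_CUBIC))
```

```text
t 20.4167 pos [0.5576 0.043  0.0439] zyaw 0.258 tilt [ 4.e-04  1.e-04 -1.e+00] w 0.157
[[0.0, 0.0, -0.0], [0.0, 0.0, -0.0], [0.0, 0.0, -0.0], [0.0, 0.0, -0.0], [0.0, 0.0, -0.0], [0.0, 0.0, -0.0], [0.0, 0.0, -0.0], [0.0, 0.0, -0.0], [0.0, 0.0, -0.0], [0.0, 0.0, -0.0]] 
 [[-0.0, -0.0001, -0.0], [-0.0, -0.0001, -0.0], [-0.0, -0.0001, -0.0], [-0.0, -0.0001, -0.0], [-0.0, -0.0001, -0.0], [-0.0, -0.0001, -0.0], [-0.0, -0.0001, -0.0], [-0.0, -0.0001, -0.0], [-0.0, -0.0001, -0.0], [-0.0, -0.0001, -0.0]]
[-0.55710324 -0.20491247 -2.10653155]
```

View pics/d3.png

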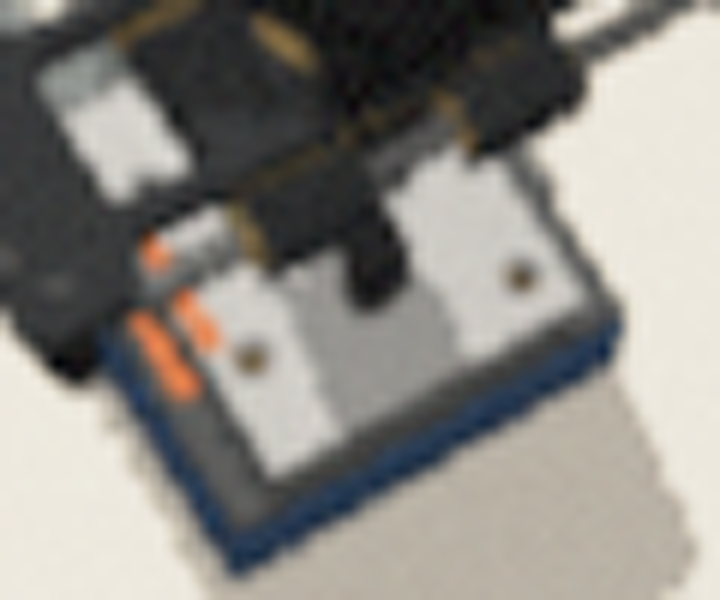

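View pics/d3t.png

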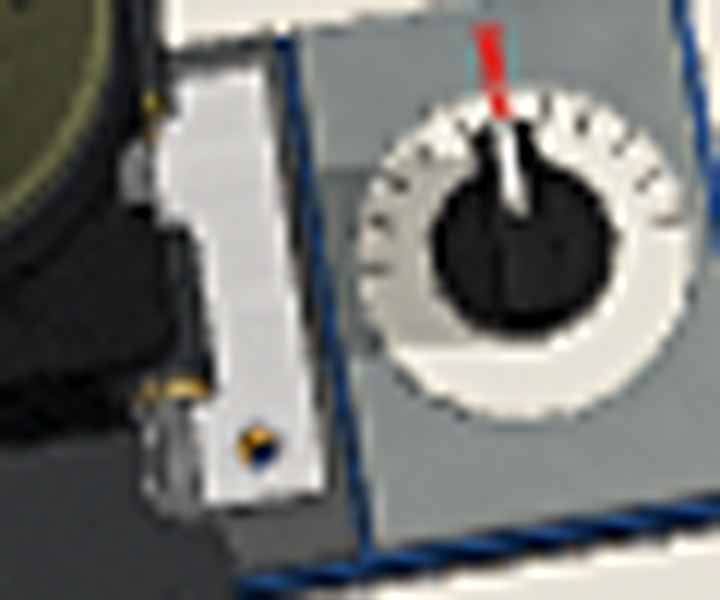

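Run:
```python
from h import *
U={"side":(.5577,.0427,.261),"top":(.5589,.0415,.261)}
for z in (.0575,.0607,.064):
  for n,o,p,i in [("side",(305,220),(250,355),2),("side",(305,220),(519,276),0),("top",(260,180),(258,443),1)]:
    x=ray(n,crop(p,12,o),z)[:2];u=U[n];c,s=np.cos(u[2]),np.sin(u[2]);Q=np.array([[c,-s],[s,c]])
    print(z,n,i,"hole-thread mm",((x-(np.array(u[:2])+Q@H[i]))*1000).round(1),"in unit",((Q.T@(x-np.array(u[:2])-Q@H[i]))*1000).round(1))
s=ctrl.get_state();print(np.abs(s["qd"]).max(),s["time"])
```

```text
0.0575 side 2 hole-thread mm [ 0.4 -1.6] in unit [-0.  -1.6]
0.0575 side 0 hole-thread mm [ 0.3 -0.4] in unit [ 0.2 -0.5]
0.0575 top 1 hole-thread mm [0.6 0.6] in unit [0.7 0.4]
0.0607 side 2 hole-thread mm [ 0.8 -0.5] in unit [ 0.6 -0.7]
0.0607 side 0 hole-thread mm [0.9 0.6] in unit [1.  0.4]
0.0607 top 1 hole-thread mm [0.1 0.3] in unit [0.1 0.3]
0.064 side 2 hole-thread mm [1.1 0.5] in unit [1.2 0.2]
0.064 side 0 hole-thread mm [1.4 1.7] in unit [1.8 1.3]
0.064 top 1 hole-thread mm [-0.5  0. ] in unit [-0.5  0.2]
0.001986215229356173 20.4167
```

All three visible holes are within about 1 mm of their threads, the arm is still, and the estimated gap is about 11–12 mm. I'm handing in.

Run:
```python
from bench import ctrl
print(ctrl.close_job())
```

```text
the job is handed in; nothing more can be done
None
```

I turned the tare knob to zero and let go of it. I then picked up the aluminium cover by its handle and handed in at about 20.4 s, still holding it level over the flange. No verdict was reported.

**Last checks:**
- **Holes:** the three I could see (0, 1 and 2) were within about 1 mm of their threaded holes. Hole 3 was hidden by the gripper.
- **Height:** the cover's underside is about 11–12 mm above the flange. That figure comes from the arm's height since the lift, and the two camera views agree with it.
- **Knob:** the white pointer lies on the red mark in the top view. The arm's turn angle put it within about 0.02 rad of zero when I let go.
- **Stillness and level:** tool tilt was under 0.001 rad and the arm was practically still.
- **Contact:** I saw no sign of the cover touching the unit. The wrist force reading stayed around 1–2.6 N while the cover was carried, which is about its weight.
- **Bystanders:** I never reached near the screwdriver, marker or beaker, but I did not re-measure their positions at the end.

**What went wrong or disagreed:** the finger pads reach about 3 cm less far than the stated TCP. My first two tries at the knob therefore closed above the bar without touching anything. I spotted this from the closing width and the pictures, went about 12 mm lower for the knob, and allowed for it on the handle.

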